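# Chuck the test arbor and box up the spares

### The arm

A 6-joint arm with a two-finger parallel gripper is mounted at the origin on the work surface. World frame = base frame: x ahead of the robot, y to its left, z up, the work surface at z = 0. Lengths are in mm, angles in degrees, forces in N, time in s.
With the tool pointing down it reaches from about 300 to 775 mm from the base axis. Payload 14.6 kg.
Tool frame: the origin (TCP) lies between the finger pads, 19 mm behind the fingertips; this is the grasp point; z points along the fingers, y is the line along which they close (so a half turn about z gives the same grasp; the last joint's range is limited). The gripper opens to 94 mm and grips with 3 to 60 N. Pads are 16 mm wide; open, the fingers measure 119 mm over their backs; the gripper's body (75 mm by 177 mm) begins 78 mm behind the grasp point.
Start: joints at [61.272, 17.183, 87.147, -0, 75.671, -3.816], TCP at [231.672, 498.816, 224.246] pointing down, gripper open.
Joint ranges: [-173.82, 173.82], [-45.26, 126.66], [13.44, 144.39], [-59.66, 239.66], [0, 175.72], [-146.38, 146.38]. Speed limits (degrees/s): [127.2, 127.2, 147.25, 180, 180, 180].

### API

Orientations are given as [roll, pitch, yaw] about the fixed x, y, z axes, in that order (R = Rz(yaw) Ry(pitch) Rx(roll)).
In Python, from bench import state, snapshot, manip, finder gives the robot as it stands.
- The arm moves only by the tool carry_out, never from a script. Its arguments are lists of equal length, an entry for each row: "travel": the shift along the tool's x, y, z normalised to -1 to 1, where 1 is 0.3 m, a list of three; "twist": the turn, a rotation vector about the tool's x, y, z normalised to -1 to 1, where 1 is 30 degrees, a list of three; "claw": the closure, from 0 (fully open) to 1 (shut). In form: {"travel": [[x, y, z], ...], "twist": [[rx, ry, rz], ...], "claw": [claw, ...]}. A call has exactly 10 rows; each row is the pose to reach, as a shift and turn from the pose commanded when the call began, along the tool's axes at that moment; what a row does not reach only later rows make up. A row lasts 1/10 s, in which the tool goes at most 50 mm and 8.59 degrees, less where a joint would pass 70% of its speed; a pose out of reach is approached as far as the arm can. A call with a number of a shift or a turn outside -1 to 1 is refused whole. A call with a gripper value outside its range is refused whole. The fingers move at their own pace and stop on an object; the grip force is fixed at half the most. Time passes only in rows, so rows that repeat a pose let the fingers close, or fill a call up. It gives the time, the measured TCP pose, the force, the opening and the grip force at its end, in the units of the state.
- state(): the state, without advancing time (a new reading comes with each control period).
- snapshot(name): name is "scene" or "side" or "wrist"; returns a dict with "img" (480x640x3 uint8, blue, green, red), "intrinsics" (3x3 intrinsics, pixels), "pose" (4x4, takes a point from camera to world coordinates); the wrist camera has in their place "mount" (4x4, takes a point from camera to tool coordinates, whose origin is the TCP and whose axes are the flange's). Camera axes: x right, y down, z forward; pixel columns grow to the right and rows downward; lengths in mm; the calibration is good to about 2 mm. A picture is of the moment at which its call begins: read the wrist's pose just before it. There is no depth.
- manip.finish_job(): hands the job in; it is judged then, once.
Trained networks look in the newest picture that a camera, given by its name, has taken for a name from the list of things; names that differ only in an ending like _2 or _b are one class to them, and where a whole thing is asked for, a point or a joint stands for the part that bears it (a point fixed in the world has none). Each returns a list of dicts, best first, with "score" (0 to 1); they miss things now and then, are a little off and sometimes report something else, mostly with a low value. They report only what shows in the picture. A call takes as long as a camera call. They do not tell look-alikes from the thing itself.
- finder.cut_out(camera, target): "region" (480x640 bool, what is visible of it).
- finder.mark_of(camera, target): "point" ([x, y, z] in mm, in the coordinates of the camera as it stood for that picture, good to about 4 mm: a listed point, or the origin of a listed thing).
The state is a dict: "t": time; "joint_pos": joint angles; "dq": joint speeds; "joint_torque": joint torques, N m; "eef_pos": TCP position; "eef_rot": TCP orientation; "wrist_force": force on the tool from outside, world axes, zero at the start; "torque": the same for the moment, N m; "opening": opening from 0.0 (shut) to 1.0 (fully open); "grip_force": force on a finger pad.
Only numpy, scipy, OpenCV 4.12 (cv2) and the standard library are available. Lean on these libraries where they do the work, as an engineer would, in place of code of your own. Each camera call takes 0.05 s, during which the arm holds its last target. There are 200 camera calls.

### The job

Get the gear tester ready: first stand the test arbor from the wooden stand upright in the open bench chuck, foot down on the chuck's floor, and turn the knurled sleeve clockwise until it stops and all three jaws hold the arbor tight. Then lay every spare arbor flat on the floor of the black storage case, put the cover on the case and press its corners down until all four clips have clicked over it. Do not knock the ring gauge about or tip the oil bottle.

Things in the scene. Friction and masses are not known exactly. Their poses are not given: they have to be found in the camera images.
- chuck: fixed upright bench chuck, dark steel; origin at the centre of its underside on the table, z up its axis. Flange 100 mm across; the arbor's foot stands on its top, 18 mm above the table, which is the floor inside. The knurled sleeve, coaxial, is a ring 62 mm across (55 inside), from 40 to 76 mm high. Jaw tops at 82 mm
- sleeve (a joint): turn of the chuck's sleeve, rad: 0 jaws fully open, 3.4 stop; grows CLOCKWISE seen from above; starts between 0 and 0.5; stays where left (friction 0.2 N m). Each rad moves the jaws 2.6 mm inward: faces 17 mm from the axis at 0; they meet the shank near 3.1, the rest to the stop squeezes it. Grip the ring from above with the TCP 66 mm above the table; several grips are needed
- jaw0: chuck jaw, steel block 9 mm wide, 10 mm radially, 32 to 82 mm above the table; origin at table height, on the chuck's axis when open, moving with the jaw
- jaw1: second chuck jaw, as jaw0, 120 degrees round
- jaw2: third chuck jaw, as jaw0, 240 degrees round
- stand: fixed wooden block 70 x 70 x 40 mm, origin at the centre of its underside, with one round hole 23 mm across and 30 mm deep in the middle of its top, where the test arbor stands at the start
- arbor: test arbor, steel, 0.2 kg, 90 mm long: shank 18 mm across and 68 mm long, then a head 26 mm across and 22 mm high on top; origin at the centre of its foot, z along it to the head. In the stand the foot is 10 mm above the table, in the chuck 18 mm
- spare0: spare arbor lying on the table, 84 mm long: two square ends 24 x 24 mm and 18 mm long, between them a round bar 16 mm across and 48 mm long; origin in the middle on its axis (12 mm above what it lies on), x along it. One to three of the spares are there
- spare1: second spare arbor, same
- spare2: third spare arbor, same
- case: fixed open black case, outside 120 (x) x 166 (y) x 50 mm high, walls and floor 5 mm; origin at the centre of its underside. Outside the long walls, at x = +-60, y = +-60 mm, stand four white sprung clips, 73 mm high: slopes that lead the cover in, with noses that reach 3 mm inside the wall line, 55 mm above the table, and snap over the cover's edge once it is down
- cover: loose grey cover plate 120 (x) x 166 (y) x 5 mm, 0.16 kg, origin at the centre of the plate's underside; black bar handle on top (16 in x, 60 in y, 5 to 29 mm above the origin); four round lugs 10 mm thick, 20 mm long under it at x = +-49, y = +-71 mm go inside the case with 1 mm play in x, 2 in y. Lies on its lugs, origin 20 mm up. Fits the case either way round, x along the case's x
- corner0 (a point): point on the cover plate's underside at x = -55, y = -60 mm (cover frame). Set on the case, the cover hangs on the clip slopes, corners about 63 mm above the table; pushed down near x = +-40, y = +-62 mm on the plate's top face with some 10 to 20 N, each corner drops 13 mm and clicks; home it is 50 mm above the table
- corner1 (a point): the same at x = -55, y = +60 mm
- corner2 (a point): the same at x = +55, y = -60 mm
- corner3 (a point): the same at x = +55, y = +60 mm
- ring_gauge: loose steel ring gauge 40 mm across, 18 mm high, with a hole; a bystander; origin at the centre of its underside
- oil_bottle: white oil bottle 44 mm across, 110 mm high, standing; a bystander; origin at the centre of its underside
Things that resemble listed ones, but are neither listed nor needed, are in the scene too. Leave any blue or turquoise look-alike of the cover alone.

How it is judged:
By the outcome, as a careful person would: the job done as asked, in the order asked, and still so for the second after the job is handed in, with the robot touching nothing.
Of spare0, spare1, spare2 only 1 to 3 are there at a start; the rules pass over those that are not, and their reading is None.
At some moment in a run one of spare0, spare1, spare2, cover may be knocked a few centimetres aside while the robot is not near it.
It also fails if it takes over 210 s, if anything falls off the work surface, if the arm or the gripper's body presses on something with over 40 N, if the wrist force passes 120 N, or if a joint passes its speed limit or range.

## Working session

There is one attempt and no reset: what is moved stays moved. The work goes in short steps, Python scripts to look and compute and a tool call to move; the robot and the scene stay as the last step left them, time stands still between calls to the robot, and variables do not carry over. Pictures are saved under pics/ and viewed, at most 14 in all, crops included, and the job is handed in when it is done.

Besides the shell and the picture viewer there is one more tool, called as a command line: name --argument value ..., lists and objects as JSON in quotes. carry_out: Moves the arm, as the interface text tells. Its arguments: {"type":"object","properties":{"travel":{"type":"array","items":{"type":"array","items":{"type":"number"}}},"twist":{"type":"array","items":{"type":"array","items":{"type":"number"}}},"claw":{"type":"array","items":{"type":"number"}}},"required":["travel","twist","claw"]}

```bash
ls; mkdir -p pics
cat > h.py <<'E'
import numpy as np, cv2
from scipy.spatial.transform import Rotation as R
from bench import state, snapshot, manip, finder
def snap(cam,fn=None):
    s=state(); d=snapshot(cam)
    if cam=='wrist':
        T=np.eye(4); T[:3,:3]=R.from_euler('xyz',s['eef_rot'],degrees=True).as_matrix(); T[:3,3]=s['eef_pos']
        P=T@np.array(d['mount'])
    else: P=np.array(d['pose'])
    if fn: cv2.imwrite('pics/'+fn,d['img'])
    return d['img'],np.array(d['intrinsics']),P
def w(P,p): return (P@np.r_[p,1])[:3]
def px(K,P,p):
    c=np.linalg.inv(P)@np.r_[p,1]; q=K@c[:3]; return q[:2]/q[2]
def ray(K,P,uv,z):
    d=P[:3,:3]@np.linalg.solve(K,np.r_[uv,1]); o=P[:3,3]; return o+d*(z-o[2])/d[2]
def marks(cam,P,K,names):
    for n in names:
        for m in finder.mark_of(cam,n)[:4]:
            q=w(P,m['point']); print(n,round(m['score'],2),q.round(0),px(K,P,q).round(0))
E
python3 - <<'E'
from h import *
s=state(); print({k:np.round(v,3) for k,v in s.items()})
for c in ('scene','side'):
    img,K,P=snap(c,c+'0.png'); print(c,K.round(0).tolist(),P.round(2).tolist())
    marks(c,P,K,['chuck','stand','arbor','spare0','case','cover','ring_gauge','oil_bottle','jaw0'])
E
```

```text
pics
{'t': np.float64(0.0), 'joint_pos': array([ 6.1270e+01,  1.7216e+01,  8.7180e+01,  1.0000e-03,  7.5671e+01,
       -3.8150e+00]), 'dq': array([-0.065, -0.045, -0.013,  0.015, -0.041, -0.057]), 'joint_torque': array([-0.0000e+00, -5.3179e+01, -3.5274e+01,  7.1000e-02,  2.4000e-02,
       -0.0000e+00]), 'eef_pos': array([231.576, 498.606, 223.68 ]), 'eef_rot': array([-1.79933e+02, -6.00000e-03,  1.55085e+02]), 'wrist_force': array([0.282, 0.399, 1.115]), 'torque': array([-0.049, -0.003,  0.014]), 'grip_force': np.float64(0.0), 'opening': np.float64(1.002)}
scene [[441.0, 0.0, 320.0], [0.0, 441.0, 238.0], [0.0, 0.0, 1.0]] [[0.2, 0.74, -0.64, 1152.37], [0.98, -0.16, 0.12, -127.34], [-0.01, -0.65, -0.76, 833.45], [0.0, 0.0, 0.0, 1.0]]
chuck 0.89 [ 483. -292.   -1.] [198. 269.]
stand 0.72 [ 651. -206.   -0.] [240. 324.]
stand 0.64 [625.   1.  18.] [332. 292.]
arbor 0.74 [ 646. -205.    9.] [240. 319.]
spare0 0.75 [441. -33.  12.] [302. 235.]
spare0 0.63 [ 467. -136.    7.] [262. 251.]
spare0 0.49 [457.  62.   6.] [341. 235.]
case 0.56 [504. 269.   1.] [427. 237.]
cover 0.97 [625.   2.
[... 557 characters left out ...]
. -201.   -0.] [430. 315.]
stand 0.57 [ 480. -288.    2.] [350. 371.]
stand 0.54 [675. -58.  16.] [417. 254.]
arbor 0.92 [ 651. -204.   12.] [432. 312.]
arbor 0.4 [755. 134.  -0.] [421. 198.]
spare0 0.92 [ 462. -133.    8.] [318. 302.]
spare0 0.9 [440. -31.  11.] [296. 265.]
spare0 0.8 [453.  63.  13.] [294. 233.]
spare0 0.62 [503. 269.  -1.] [299. 179.]
case 0.94 [503. 270.   1.] [299. 178.]
cover 0.86 [220. 270.  19.] [174. 188.]
cover 0.72 [ 274. -256.   23.] [219. 370.]
cover 0.7 [623.  -6.  21.] [384. 239.]
ring_gauge 0.63 [680.  54.  15.] [401. 219.]
ring_gauge 0.55 [ 557. -162.   -1.] [373. 308.]
ring_gauge 0.16 [500. 268.   2.] [298. 179.]
oil_bottle 0.55 [754. 132.   0.] [421. 198.]
```

View pics/scene0.png

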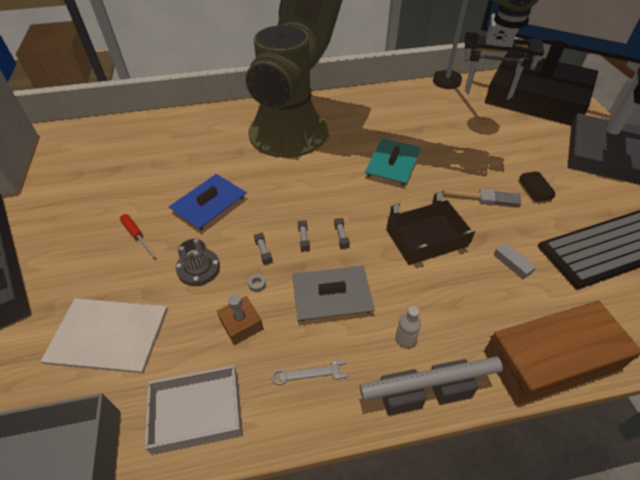

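View pics/side0.png

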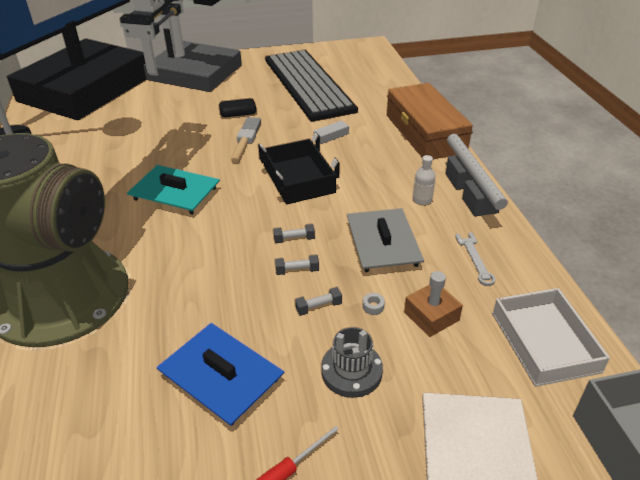

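Candidates (scene pixels):
- **Cover:** grey plate (332,293), blue (207,200), turquoise (393,160). I choose grey, by the description.
- **Test arbor:** the one in the wooden stand (240,310). The silver rod at (430,380) on black blocks is no arbor.
- **Spares:** (262,248), (303,235), (341,233).
- **Case:** black, with clips, at (428,230). The white and grey trays at (195,408) and (60,440) are not it.

Next I go over the case with the wrist camera.

```bash
cat >> h.py <<'E'
def plan(*wps):
    "wps (x,y,z,yaw): print travel (tool axes, /300) and twist z (/30) for each from the one before"
    s=state(); p=np.array(s['eef_pos']); y=s['eef_rot'][2]
    print('at',p.round(1),np.round(s['eef_rot'],2),'open',round(float(s['opening'])*94,1),'F',np.round(s['wrist_force'],1),'t',round(float(s['t']),1), 'j',np.round(s['joint_pos'],0))
    for wp in wps:
        q=np.array(wp[:3],float); c,n=np.cos(np.radians(y)),np.sin(np.radians(y)); d=q-p
        dy=(wp[3]-y+180)%360-180
        print(wp,'travel',[round(v/300,4) for v in (c*d[0]+n*d[1], n*d[0]-c*d[1], -d[2])],'twist',round(-dy/30,3))
        p,y=q,wp[3]
E
python3 - <<'E'
from h import *
d=snapshot('wrist'); print(np.round(d['mount'],2).tolist(),np.round(d['intrinsics'],0).tolist())
plan((380,380,300,125),(500,250,330,95),(500,250,330,90))
i=cv2.imread('pics/scene0.png')[200:340,190:480]; cv2.imwrite('pics/crop.png',cv2.resize(i,None,fx=2.7,fy=2.7))
E
```

```text
[[0.0, -0.96, -0.27, 79.63], [1.0, 0.0, -0.0, -1.85], [0.0, -0.27, 0.96, -159.81], [0.0, 0.0, 0.0, 1.0]] [[332.0, 0.0, 319.0], [0.0, 332.0, 237.0], [0.0, 0.0, 1.0]]
at [231.7 498.8 224.2] [-180.     -0.    155.09] open 94.0 F [ 0.2 -0.2  0.2] t 1.1 j [61. 17. 87.  0. 76. -4.]
(380, 380, 300, 125) travel [np.float64(-0.6153), np.float64(-0.1509), np.float64(-0.2526)] twist 1.003
(500, 250, 330, 95) travel [np.float64(-0.5844), np.float64(0.0791), np.float64(-0.1)] twist 1.0
(500, 250, 330, 90) travel [np.float64(0.0), np.float64(0.0), np.float64(-0.0)] twist 0.167
```

View pics/crop.png

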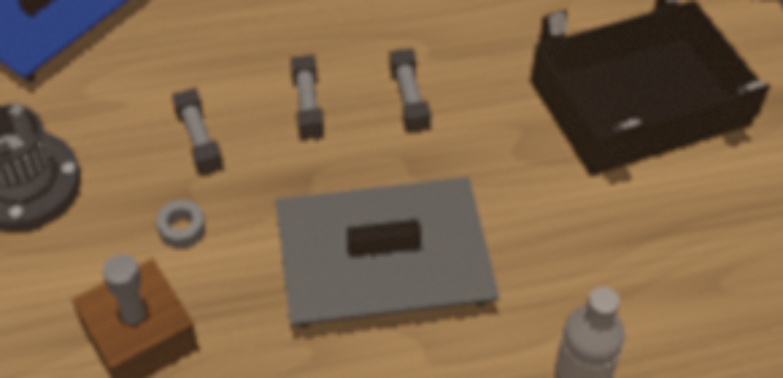

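The crop shows the arbor with its round head in the wooden stand (crop 125,270), the grey cover (385,245), three spares with dark square ends, and the black case with white clips (650,90). The choices hold.

carry_out --travel '[[-0.615,-0.15,-0.25],[-0.615,-0.15,-0.25],[-0.615,-0.15,-0.25],[-0.615,-0.15,-0.25],[-0.615,-0.15,-0.25],[-0.615,-0.15,-0.25],[-0.615,-0.15,-0.25],[-0.615,-0.15,-0.25],[-0.615,-0.15,-0.25],[-0.615,-0.15,-0.25]]' --twist '[[0,0,0.2],[0,0,0.4],[0,0,0.6],[0,0,0.8],[0,0,1],[0,0,1],[0,0,1],[0,0,1],[0,0,1],[0,0,1]]' --claw '[0,0,0,0,0,0,0,0,0,0]'

```text
t: 2.05
eef_pos: [379.6, 380.7, 299.0]
eef_rot: [-180.0, 0.0, 125.2]
wrist_force: [1.1, 0.4, 0.4]
opening: 1.0
grip_force: 0.0
```

carry_out --travel '[[-0.584,0.079,-0.1],[-0.584,0.079,-0.1],[-0.584,0.079,-0.1],[-0.584,0.079,-0.1],[-0.584,0.079,-0.1],[-0.584,0.079,-0.1],[-0.584,0.079,-0.1],[-0.584,0.079,-0.1],[-0.584,0.079,-0.1],[-0.584,0.079,-0.1]]' --twist '[[0,0,0.2],[0,0,0.4],[0,0,0.6],[0,0,0.8],[0,0,1],[0,0,1],[0,0,1],[0,0,1],[0,0,1],[0,0,1]]' --claw '[0,0,0,0,0,0,0,0,0,0]'

```text
t: 3.05
eef_pos: [499.9, 250.9, 329.3]
eef_rot: [180.0, -0.0, 95.2]
wrist_force: [-0.1, -0.3, 0.7]
opening: 0.999
grip_force: 0.0
```

Run:
```python
from h import *
plan((500,60,330,90))
img,K,P=snap('wrist','w1.png')
marks('wrist',P,K,['case','cover','spare0'])
for r in finder.cut_out('wrist','case')[:2]:
    m=r['region']; c,_=cv2.findContours(m.astype('uint8'),0,2); c=max(c,key=cv2.contourArea)
    print(r['score'],m.sum())
    b=cv2.boxPoints(cv2.minAreaRect(c)); print(b.round(0).tolist()); q=np.array([ray(K,P,u,50) for u in b]); print(q.round(0).tolist())
```

```text
at [499.9 250.9 329.3] [180.    -0.    95.18] open 93.9 F [-0.1 -0.3  0.7] t 3.0 j [23. 15. 76.  0. 89. 18.]
(500, 60, 330, 90) travel [np.float64(-0.6338), np.float64(-0.0572), np.float64(-0.0024)] twist 0.173
case 0.74 [503. 270.  -2.] [324. 185.]
cover 0.81 [624.  -5.  20.] [382. 361.]
cover 0.72 [ 271. -257.   23.] [169. 466.]
cover 0.61 [214. 268.  14.] [119. 169.]
spare0 0.86 [ 463. -136.   10.] [279. 414.]
spare0 0.82 [454.  61.  11.] [281. 314.]
spare0 0.59 [438. -30.   9.] [268. 361.]
0.82 12352
[[260.0, 128.0], [378.0, 121.0], [386.0, 247.0], [268.0, 254.0]]
[[415.0, 340.0, 50.0], [562.0, 362.0, 50.0], [596.0, 200.0, 50.0], [433.0, 174.0, 50.0]]
0.59 429
[[321.0, 416.0], [342.0, 416.0], [342.0, 439.0], [321.0, 439.0]]
[[532.0, -95.0, 50.0], [566.0, -92.0, 50.0], [571.0, -138.0, 50.0], [537.0, -141.0, 50.0]]
```

View pics/w1.png

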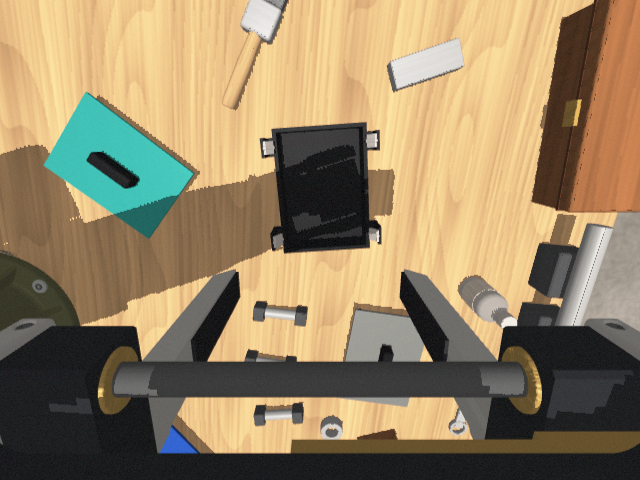

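The picture shows the case rim corners near (273,130), (366,123), (369,246) and (284,252), rotated a few degrees. The spares are near (280,313), (270,358) and (278,413), and the grey cover near (385,355). Now to the stand.

carry_out --travel '[[-0.767,0.2,0],[-0.767,0.2,0],[-0.767,0.2,0],[-0.767,0.2,0],[-0.767,0.2,0],[-0.767,0.2,0],[-0.767,0.2,0],[-0.767,0.2,0],[-0.767,0.2,0],[-0.767,0.2,0]]' --twist '[[0,0,0.17],[0,0,0.17],[0,0,0.17],[0,0,0.17],[0,0,0.17],[0,0,0.17],[0,0,0.17],[0,0,0.17],[0,0,0.17],[0,0,0.17]]' --claw '[0,0,0,0,0,0,0,0,0,0]'

```text
t: 4.3
eef_pos: [580.1, 27.6, 329.4]
eef_rot: [180.0, -0.0, 90.1]
wrist_force: [-0.4, 0.1, 0.5]
opening: 1.001
grip_force: 0.0
```

Run:
```python
from h import *
plan((648,-204,220,90))
img,K,P=snap('wrist','w2.png')
marks('wrist',P,K,['case','cover','spare0'])
```

```text
at [580.1  27.6 329.4] [179.98  -0.    90.07] open 94.1 F [-0.4  0.1  0.5] t 4.3 j [-1. 18. 72.  0. 90. -1.]
(648, -204, 220, 90) travel [np.float64(-0.7723), np.float64(0.2253), np.float64(0.3648)] twist 0.002
case 0.95 [503. 268.  -1.] [262.  12.]
cover 0.77 [622.  -6.  21.] [349. 224.]
cover 0.75 [214. 268.  14.] [27.  7.]
spare0 0.93 [ 464. -136.    9.] [247. 301.]
spare0 0.8 [455.  58.  10.] [233. 178.]
spare0 0.58 [437. -30.  11.] [225. 237.]
```

carry_out --travel '[[-0.772,0.225,0.35],[-0.772,0.225,0.35],[-0.772,0.225,0.35],[-0.772,0.225,0.35],[-0.772,0.225,0.35],[-0.772,0.225,0.35],[-0.772,0.225,0.35],[-0.772,0.225,0.35],[-0.772,0.225,0.35],[-0.772,0.225,0.35]]' --twist '[[0,0,0],[0,0,0],[0,0,0],[0,0,0],[0,0,0],[0,0,0],[0,0,0],[0,0,0],[0,0,0],[0,0,0]]' --claw '[0,0,0,0,0,0,0,0,0,0]'

```text
t: 5.5
eef_pos: [648.0, -203.6, 225.5]
eef_rot: [179.9, 0.0, 90.1]
wrist_force: [-0.5, 0.2, 0.4]
opening: 1.004
grip_force: 0.0
```

Run:
```python
from h import *
plan()
img,K,P=snap('wrist','w3.png')
marks('wrist',P,K,['arbor','stand','chuck','jaw0','jaw1','jaw2'])
for n in('arbor','chuck'):
    for r in finder.cut_out('wrist',n)[:2]:
        ys,xs=np.where(r['region']); print(n,r['score'],len(xs),xs.min(),xs.max(),ys.min(),ys.max(),xs.mean(),ys.mean())
```

```text
at [ 648.  -203.6  225.5] [1.7991e+02 3.0000e-02 9.0080e+01] open 94.3 F [-0.5  0.2  0.4] t 5.5 j [-21.  34.  63.   0.  83. -21.]
arbor 0.91 [ 647. -203.    8.] [320. 213.]
stand 0.9 [ 649. -206.   -1.] [321. 213.]
chuck 0.78 [ 481. -290.   -2.] [188. 279.]
arbor 0.88 814 311 338 209 247 324.33169533169536 229.15601965601965
chuck 0.81 5210 130 224 242 334 171.5641074856046 283.79347408829176
```

View pics/w3.png

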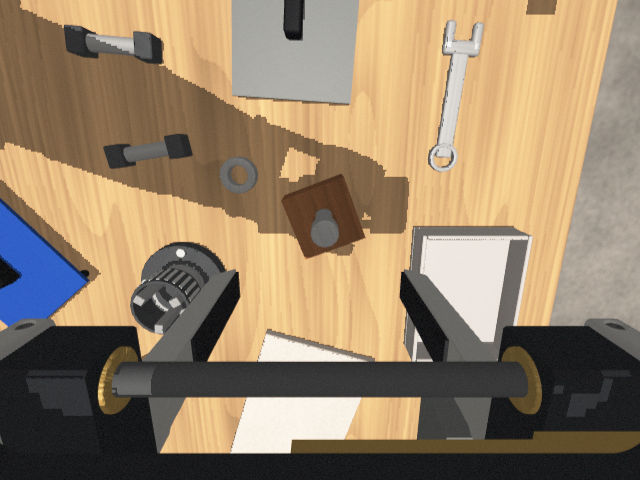

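The head top of the arbor shows near (324,233), with the stand hole around the shank. The chuck ring is near (172,290) and the ring gauge at (238,174).

Run:
```python
from h import *
img=cv2.imread('pics/w3.png'); s=state()
d=snapshot('wrist'); K=np.array(d['intrinsics'])
T=np.eye(4); T[:3,:3]=R.from_euler('xyz',s['eef_rot'],degrees=True).as_matrix(); T[:3,3]=s['eef_pos']; P=T@np.array(d['mount'])
print(ray(K,P,(324.5,232.5),100).round(1), px(K,P,np.array([648,-204,100])).round(1))
plan((648,-204,150,90))
```

```text
[ 650.7 -203.2  100. ] [321.5 233.4]
at [ 647.8 -204.9  224.2] [-180.     -0.     89.99] open 94.1 F [0.3 0.4 0.4] t 6.0 j [-21.  34.  63.   0.  83. -21.]
(648, -204, 150, 90) travel [np.float64(0.0031), np.float64(0.0008), np.float64(0.2474)] twist -0.0
```

carry_out --travel '[[0.003,0.005,0.15],[0.003,0.005,0.3],[0.003,0.005,0.34],[0.003,0.005,0.37],[0.003,0.005,0.4],[0.003,0.005,0.422],[0.003,0.005,0.422],[0.003,0.005,0.422],[0.003,0.005,0.422],[0.003,0.005,0.422]]' --twist '[[0,0,0],[0,0,0],[0,0,0],[0,0,0],[0,0,0],[0,0,0],[0,0,0],[0,0,0],[0,0,0],[0,0,0]]' --claw '[0,0,0,0,0,0,0,1,1,1]'

```text
t: 7.0
eef_pos: [649.5, -204.1, 98.2]
eef_rot: [180.0, 0.0, 90.0]
wrist_force: [0.3, 1.1, -0.2]
opening: 0.781
grip_force: 0.0
```

carry_out --travel '[[0,0,0],[0,0,0],[0,0,0],[0,0,0],[0,0,0],[0,0,0],[0,0,0],[0,0,0],[0,0,0],[0,0,0]]' --twist '[[0,0,0],[0,0,0],[0,0,0],[0,0,0],[0,0,0],[0,0,0],[0,0,0],[0,0,0],[0,0,0],[0,0,0]]' --claw '[1,1,1,1,1,1,1,1,1,1]'

```text
t: 8.0
eef_pos: [649.3, -204.0, 97.7]
eef_rot: [180.0, 0.0, 90.0]
wrist_force: [0.9, 0.3, -0.0]
opening: 0.27
grip_force: 30.0
```

carry_out --travel '[[0,0,-0.03],[0,0,-0.06],[0,0,-0.09],[0,0,-0.12],[0,0,-0.15],[0,0,-0.2],[0,0,-0.25],[0,0,-0.3],[0,0,-0.33],[0,0,-0.33]]' --twist '[[0,0,0],[0,0,0],[0,0,0],[0,0,0],[0,0,0],[0,0,0],[0,0,0],[0,0,0],[0,0,0],[0,0,0]]' --claw '[1,1,1,1,1,1,1,1,1,1]'

```text
t: 9.0
eef_pos: [649.7, -204.2, 198.5]
eef_rot: [179.9, 0.1, 90.0]
wrist_force: [1.2, -0.4, -2.5]
opening: 0.272
grip_force: 30.0
```

Run:
```python
from h import *
plan((540,-291,210,90),(482,-291,210,90))
img,K,P=snap('wrist','w4.png')
marks('wrist',P,K,['arbor','chuck','jaw0','jaw1','jaw2'])
```

```text
at [ 649.7 -204.2  198.5] [1.7986e+02 5.0000e-02 8.9990e+01] open 25.5 F [ 1.2 -0.4 -2.5] t 9.0 j [-21.  35.  64.  -0.  80. -21.]
(540, -291, 210, 90) travel [np.float64(-0.2895), np.float64(-0.3657), np.float64(-0.0383)] twist -0.0
(482, -291, 210, 90) travel [np.float64(-0.0), np.float64(-0.1933), np.float64(-0.0)] twist 0.0
arbor 0.56 [ 648. -201.  110.] [319. 243.]
chuck 0.81 [ 482. -290.    0.] [177. 288.]
```

The arbor is held. Carry it over the chuck, turning to yaw 150 on the way so the sleeve can later be turned in one sweep.

carry_out --travel '[[-0.05,-0.06,-0.03],[-0.1,-0.12,-0.03],[-0.15,-0.18,-0.03],[-0.2,-0.25,-0.03],[-0.25,-0.33,-0.03],[-0.289,-0.41,-0.03],[-0.289,-0.49,-0.03],[-0.289,-0.54,-0.03],[-0.289,-0.56,-0.03],[-0.289,-0.56,-0.03]]' --twist '[[0,0,-0.15],[0,0,-0.3],[0,0,-0.45],[0,0,-0.6],[0,0,-0.75],[0,0,-0.9],[0,0,-1],[0,0,-1],[0,0,-1],[0,0,-1]]' --claw '[1,1,1,1,1,1,1,1,1,1]'

```text
t: 10.3
eef_pos: [481.1, -290.8, 205.8]
eef_rot: [180.0, 0.0, 120.0]
wrist_force: [-0.4, 0.2, -1.7]
opening: 0.27
grip_force: 30.0
```

carry_out --travel '[[0,0,0],[0,0,0],[0,0,0],[0,0,0],[0,0,0],[0,0,0],[0,0,0],[0,0,0],[0,0,0],[0,0,0]]' --twist '[[0,0,-0.15],[0,0,-0.3],[0,0,-0.45],[0,0,-0.6],[0,0,-0.75],[0,0,-0.9],[0,0,-1],[0,0,-1],[0,0,-1],[0,0,-1]]' --claw '[1,1,1,1,1,1,1,1,1,1]'

```text
t: 11.3
eef_pos: [481.5, -290.6, 205.5]
eef_rot: [180.0, -0.0, 149.9]
wrist_force: [-0.4, 0.5, -2.6]
opening: 0.271
grip_force: 30.0
```

Run:
```python
from h import *
img,K,P=snap('wrist','w5.png')
marks('wrist',P,K,['arbor','chuck','jaw0','jaw1','jaw2'])
plan((482,-290.5,130,150),(482,-290.5,106,150))
img,K,P=snap('side'); marks('side',P,K,['arbor','chuck'])
```

```text
arbor 0.73 [ 476. -289.  118.] [320. 242.]
chuck 0.9 [ 481. -290.   -4.] [322. 216.]
jaw0 0.69 [ 481. -293.   -0.] [320. 218.]
jaw1 0.69 [ 481. -293.   -0.] [320. 218.]
jaw2 0.69 [ 481. -293.   -0.] [320. 218.]
at [ 481.3 -290.7  205.7] [180.     0.   149.97] open 25.9 F [ 0.4 -0.3 -1.9] t 11.6 j [-35.  20.  86.   0.  74. -95.]
(482, -290.5, 130, 150) travel [np.float64(-0.0017), np.float64(0.0018), np.float64(0.2522)] twist -0.001
(482, -290.5, 106, 150) travel [np.float64(0.0), np.float64(0.0), np.float64(0.08)] twist 0.0
arbor 0.68 [ 480. -288.  119.] [351. 323.]
chuck 0.61 [ 484. -286.   -2.] [352. 371.]
```

View pics/w5.png

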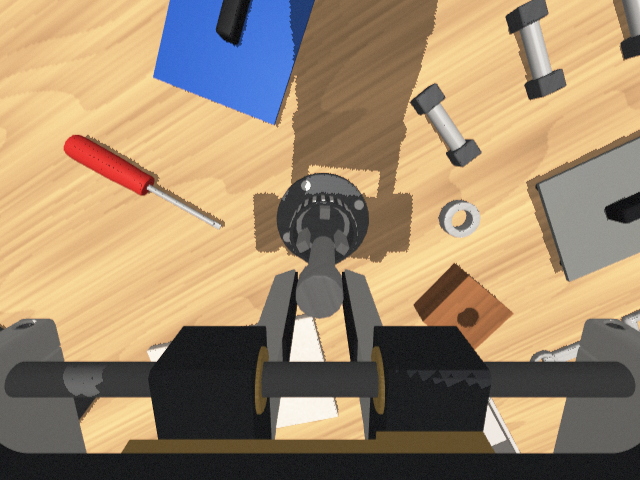

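Chuck flange centre at about (323,218), arbor held upright above it, hole of the stand empty at (467,317). Lower it now.

carry_out --travel '[[-0.001,0.005,0.05],[-0.001,0.005,0.1],[-0.001,0.005,0.14],[-0.001,0.005,0.18],[-0.001,0.005,0.22],[-0.001,0.005,0.25],[-0.001,0.005,0.28],[-0.001,0.005,0.3],[-0.001,0.005,0.32],[-0.001,0.005,0.328]]' --twist '[[0,0,0],[0,0,0],[0,0,0],[0,0,0],[0,0,0],[0,0,0],[0,0,0],[0,0,0],[0,0,0],[0,0,0]]' --claw '[1,1,1,1,1,1,1,1,1,1]'

```text
t: 12.75
eef_pos: [482.2, -289.5, 106.7]
eef_rot: [180.0, -0.0, 150.0]
wrist_force: [-0.1, -1.2, -3.0]
opening: 0.272
grip_force: 30.0
```

carry_out --travel '[[0,0,0.001],[0,0,0.002],[0,0,0.003],[0,0,0.004],[0,0,0.005],[0,0,0.006],[0,0,0.006],[0,0,0.006],[0,0,0.006],[0,0,0.006]]' --twist '[[0,0,0],[0,0,0],[0,0,0],[0,0,0],[0,0,0],[0,0,0],[0,0,0],[0,0,0],[0,0,0],[0,0,0]]' --claw '[1,1,1,1,1,1,1,1,1,1]'

```text
t: 13.75
eef_pos: [482.3, -289.6, 105.6]
eef_rot: [-180.0, 0.0, 150.0]
wrist_force: [0.6, 0.7, 0.3]
opening: 0.268
grip_force: 30.0
```

Run:
```python
from h import *
plan()
print(state()['wrist_force'],state()['torque'])
```

```text
at [ 482.3 -289.6  105.6] [-1.8000e+02  1.0000e-02  1.4999e+02] open 25.2 F [0.6 0.7 0.3] t 13.8 j [-35.  26.  92.  -0.  62. -95.]
[0.61834181 0.66496891 0.30750631] [ 0.01110003  0.03929548 -0.06408523]
```

carry_out --travel '[[0,0,0],[0,0,0],[0,0,0],[0,0,0],[0,0,0],[0,0,0],[0,0,0],[0,0,0],[0,0,0],[0,0,0]]' --twist '[[0,0,0],[0,0,0],[0,0,0],[0,0,0],[0,0,0],[0,0,0],[0,0,0],[0,0,0],[0,0,0],[0,0,0]]' --claw '[0.5,0.1,0,0,0,0,0,0,0,0]'

```text
t: 14.75
eef_pos: [482.3, -289.5, 105.5]
eef_rot: [-180.0, -0.0, 150.0]
wrist_force: [0.6, -0.3, 0.3]
opening: 0.996
grip_force: 0.0
```

carry_out --travel '[[0,0,0.02],[0,0,0.05],[0,0,0.08],[0,0,0.11],[0,0,0.131],[0,0,0.131],[0,0,0.131],[0,0,0.131],[0,0,0.131],[0,0,0.131]]' --twist '[[0,0,0],[0,0,0],[0,0,0],[0,0,0],[0,0,0],[0,0,0],[0,0,0],[0,0,0],[0,0,0],[0,0,0]]' --claw '[0,0,0,0,0,0,1,1,1,1]'

```text
t: 15.75
eef_pos: [482.4, -289.5, 66.4]
eef_rot: [180.0, 0.0, 150.0]
wrist_force: [10.1, 15.2, 1.8]
opening: 0.697
grip_force: 9.6
```

Run:
```python
from h import *
img,K,P=snap('wrist','w6.png')
plan()
print(state()['wrist_force'],state()['torque'],state()['grip_force'])
```

```text
at [ 483.1 -288.2   66.4] [1.7983e+02 2.0000e-02 1.4996e+02] open 61.8 F [ 8.1 11.7  0.9] t 15.8 j [-35.  29.  93.   0.  58. -95.]
[ 8.09899474 11.740284    0.89652748] [ 1.50885238 -1.16149674 -0.18192734] 30.065267770551145
```

View pics/w6.png

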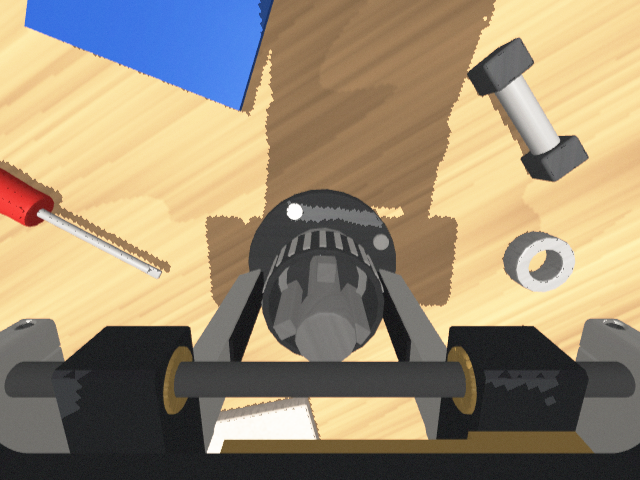

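The arbor stands inside the chuck and the pads hold the ring, and the side force says the centre lies about 1.8 mm further along tool y. I centre on that and turn.

carry_out --travel '[[0,0.003,0],[0,0.006,0],[0,0.006,0],[0,0.006,0],[0,0.006,0],[0,0.006,0],[0,0.006,0],[0,0.006,0],[0,0.006,0],[0,0.006,0]]' --twist '[[0,0,0],[0,0,0],[0,0,0.12],[0,0,0.24],[0,0,0.36],[0,0,0.5],[0,0,0.62],[0,0,0.75],[0,0,0.88],[0,0,1]]' --claw '[1,1,1,1,1,1,1,1,1,1]'

```text
t: 16.8
eef_pos: [483.3, -288.0, 66.4]
eef_rot: [180.0, 0.0, 119.8]
wrist_force: [-0.2, 2.2, 1.0]
opening: 0.66
grip_force: 30.0
```

Run:
```python
from h import *
plan()
s=state(); print(s['wrist_force'],s['torque'],s['grip_force'])
Rm=R.from_euler('xyz',s['eef_rot'],degrees=True).as_matrix(); print('tool F',Rm.T@s['wrist_force'],'tool M',Rm.T@s['torque'])
```

```text
at [ 483.3 -288.    66.4] [1.7998e+02 2.0000e-02 1.1985e+02] open 62.0 F [-0.2  2.2  1. ] t 16.8 j [-35.  29.  93.   0.  58. -64.]
[-0.19309665  2.23318661  0.95284315] [ 0.32201916 -0.21006535  0.18586223] 29.999105986207724
tool F [ 2.03277286  0.94417264 -0.95325304] tool M [-0.34252457  0.17481132 -0.18570535]
```

carry_out --travel '[[0,0,0],[0,0,0],[0,0,0],[0,0,0],[0,0,0],[0,0,0],[0,0,0],[0,0,0],[0,0,0],[0,0,0]]' --twist '[[0,0,0.1],[0,0,0.2],[0,0,0.3],[0,0,0.4],[0,0,0.5],[0,0,0.6],[0,0,0.7],[0,0,0.8],[0,0,0.9],[0,0,1]]' --claw '[1,1,1,1,1,1,1,1,1,1]'

```text
t: 17.8
eef_pos: [483.4, -288.0, 66.4]
eef_rot: [180.0, 0.0, 89.9]
wrist_force: [2.1, 1.1, 1.2]
opening: 0.663
grip_force: 30.0
```

carry_out --travel '[[0,0,0],[0,0,0],[0,0,0],[0,0,0],[0,0,0],[0,0,0],[0,0,0],[0,0,0],[0,0,0],[0,0,0]]' --twist '[[0,0,0.1],[0,0,0.2],[0,0,0.3],[0,0,0.4],[0,0,0.5],[0,0,0.6],[0,0,0.7],[0,0,0.8],[0,0,0.9],[0,0,1]]' --claw '[1,1,1,1,1,1,1,1,1,1]'

```text
t: 18.8
eef_pos: [483.4, -288.0, 66.4]
eef_rot: [180.0, -0.0, 59.9]
wrist_force: [2.2, 1.4, 2.1]
opening: 0.661
grip_force: 30.0
```

carry_out --travel '[[0,0,0],[0,0,0],[0,0,0],[0,0,0],[0,0,0],[0,0,0],[0,0,0],[0,0,0],[0,0,0],[0,0,0]]' --twist '[[0,0,0.1],[0,0,0.2],[0,0,0.3],[0,0,0.4],[0,0,0.5],[0,0,0.6],[0,0,0.7],[0,0,0.8],[0,0,0.9],[0,0,1]]' --claw '[1,1,1,1,1,1,1,1,1,1]'

```text
t: 19.8
eef_pos: [483.5, -288.1, 66.4]
eef_rot: [180.0, -0.0, 29.9]
wrist_force: [2.6, 1.4, 0.4]
opening: 0.658
grip_force: 30.0
```

```bash
cat > st.py <<'E'
from h import *
plan()
s=state()
Rm=R.from_euler('xyz',s['eef_rot'],degrees=True).as_matrix(); print('tool F',(Rm.T@s['wrist_force']).round(1),'tool M',(Rm.T@s['torque']).round(2),s['grip_force'])
E
python3 st.py
```

```text
at [ 483.5 -288.1   66.4] [ 1.7995e+02 -2.0000e-02  2.9890e+01] open 61.8 F [2.6 1.4 0.4] t 19.8 j [-35.  29.  93.   0.  58.  26.]
tool F [ 2.9  0.1 -0.4] tool M [-0.08  0.3  -0.21] 29.999102354049683
```

carry_out --travel '[[0,0,0],[0,0,0],[0,0,0],[0,0,0],[0,0,0],[0,0,0],[0,0,0],[0,0,0],[0,0,0],[0,0,0]]' --twist '[[0,0,0.1],[0,0,0.2],[0,0,0.3],[0,0,0.4],[0,0,0.5],[0,0,0.6],[0,0,0.7],[0,0,0.8],[0,0,0.9],[0,0,1]]' --claw '[1,1,1,1,1,1,1,1,1,1]'

```text
t: 20.8
eef_pos: [483.5, -288.1, 66.4]
eef_rot: [180.0, -0.0, -0.1]
wrist_force: [2.9, 0.9, 0.8]
opening: 0.661
grip_force: 30.0
```

carry_out --travel '[[0,0,0],[0,0,0],[0,0,0],[0,0,0],[0,0,0],[0,0,0],[0,0,0],[0,0,0],[0,0,0],[0,0,0]]' --twist '[[0,0,0.05],[0,0,0.1],[0,0,0.15],[0,0,0.2],[0,0,0.25],[0,0,0.3],[0,0,0.35],[0,0,0.4],[0,0,0.45],[0,0,0.5]]' --claw '[1,1,1,1,1,1,1,1,1,1]'

```text
t: 21.8
eef_pos: [483.4, -288.2, 66.4]
eef_rot: [180.0, -0.0, -15.1]
wrist_force: [4.9, -0.9, 2.9]
opening: 0.658
grip_force: 30.0
```

```bash
python3 st.py
```

```text
at [ 483.4 -288.2   66.4] [ 1.7998e+02 -5.0000e-02 -1.5120e+01] open 61.8 F [ 4.9 -0.9  2.9] t 21.8 j [-35.  29.  93.  -0.  58.  71.]
tool F [ 5.  -0.4 -2.9] tool M [-0.01  0.84 -0.48] 30.000206348486245
```

carry_out --travel '[[0,0,0],[0,0,0],[0,0,0],[0,0,0],[0,0,0],[0,0,0],[0,0,0],[0,0,0],[0,0,0],[0,0,0]]' --twist '[[0,0,0.05],[0,0,0.1],[0,0,0.15],[0,0,0.2],[0,0,0.25],[0,0,0.3],[0,0,0.35],[0,0,0.4],[0,0,0.45],[0,0,0.5]]' --claw '[1,1,1,1,1,1,1,1,1,1]'

```text
t: 22.8
eef_pos: [482.6, -287.7, 66.2]
eef_rot: [180.0, 0.1, -30.1]
wrist_force: [-0.3, 1.7, 6.2]
opening: 0.639
grip_force: 29.9
```

```bash
python3 st.py
```

```text
at [ 482.6 -287.7   66.2] [ 1.800e+02  1.000e-01 -3.012e+01] open 60.0 F [-0.3  1.7  6.2] t 22.8 j [-35.  29.  93.  -0.  58.  86.]
tool F [-1.1 -1.4 -6.2] tool M [ 0.22 -0.62 -0.49] 29.913954734802246
```

The torque rises and the opening changed, so the grip may have slipped. I regrip and turn further to be sure of the stop.

carry_out --travel '[[0,0,0],[0,0,0],[0,0,0],[0.003,0,0],[0.003,0,0],[0.003,0,0],[0.003,0,0],[0.003,0,0],[0.003,0,0],[0.003,0,0]]' --twist '[[0,0,0],[0,0,0],[0,0,0],[0,0,-0.2],[0,0,-0.4],[0,0,-0.6],[0,0,-0.8],[0,0,-1],[0,0,-1],[0,0,-1]]' --claw '[0,0,0,0,0,0,0,0,0,0]'

```text
t: 23.8
eef_pos: [483.8, -288.4, 66.0]
eef_rot: [-180.0, 0.0, -0.2]
wrist_force: [0.1, -0.4, -0.0]
opening: 0.999
grip_force: 0.0
```

Run:
```python
from h import *
plan((483.5,-288.1,66.4,0))
img,K,P=snap('wrist','w7.png')
cv2.imwrite('pics/w7c.png',cv2.resize(img[180:400,200:440],None,fx=2.5,fy=2.5))
```

```text
at [ 483.8 -288.4   66. ] [-1.7999e+02  2.0000e-02 -1.9000e-01] open 93.9 F [ 0.1 -0.4 -0. ] t 23.8 j [-35.  29.  93.  -0.  58.  56.]
(483.5, -288.1, 66.4, 0) travel [np.float64(-0.0011), np.float64(-0.001), np.float64(-0.0014)] twist -0.006
```

View pics/w7c.png

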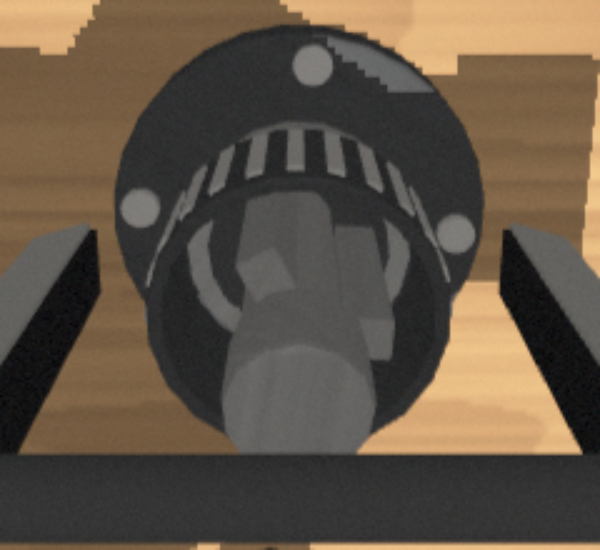

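The jaws are closed on the upright shank. Regrip and turn on to see if the stop is reached.

carry_out --travel '[[-0.001,-0.001,-0.001],[-0.001,-0.001,-0.001],[-0.001,-0.001,-0.001],[-0.001,-0.001,-0.001],[-0.001,-0.001,-0.001],[-0.001,-0.001,-0.001],[-0.001,-0.001,-0.001],[-0.001,-0.001,-0.001],[-0.001,-0.001,-0.001],[-0.001,-0.001,-0.001]]' --twist '[[0,0,0],[0,0,0],[0,0,0],[0,0,0],[0,0,0],[0,0,0],[0,0,0],[0,0,0],[0,0,0.05],[0,0,0.1]]' --claw '[1,1,1,1,1,1,1,1,1,1]'

```text
t: 24.85
eef_pos: [483.7, -288.2, 66.5]
eef_rot: [180.0, 0.0, -3.1]
wrist_force: [-0.4, -0.2, 0.2]
opening: 0.657
grip_force: 30.0
```

```bash
python3 st.py
```

```text
at [ 483.7 -288.2   66.5] [179.99   0.    -3.13] open 61.7 F [-0.4 -0.2  0.2] t 24.9 j [-35.  29.  93.  -0.  58.  59.]
tool F [-0.4  0.3 -0.2] tool M [-0.06 -0.14 -0.44] 29.99950071796775
```

carry_out --travel '[[0,0,0],[0,0,0],[0,0,0],[0,0,0],[0,0,0],[0,0,0],[0,0,0],[0,0,0],[0,0,0],[0,0,0]]' --twist '[[0,0,0.04],[0,0,0.08],[0,0,0.12],[0,0,0.16],[0,0,0.2],[0,0,0.24],[0,0,0.28],[0,0,0.3],[0,0,0.3],[0,0,0.3]]' --claw '[1,1,1,1,1,1,1,1,1,1]'

```text
t: 25.85
eef_pos: [483.8, -288.2, 66.6]
eef_rot: [180.0, -0.0, -12.0]
wrist_force: [1.0, -0.7, 3.0]
opening: 0.666
grip_force: 30.0
```

```bash
python3 st.py
```

```text
at [ 483.8 -288.2   66.6] [ 1.800e+02 -3.000e-02 -1.202e+01] open 62.6 F [ 1.  -0.7  3. ] t 25.9 j [-35.  29.  93.   0.  58.  67.]
tool F [ 1.1  0.5 -3. ] tool M [-0.13  0.02 -0.88] 30.00078409910202
```

carry_out --travel '[[0,0,0],[0,0,0],[0,0,0],[0,0,0],[0,0,0],[0,0,0],[0,0,0],[0,0,0],[0,0,0],[0,0,0]]' --twist '[[0,0,0.04],[0,0,0.08],[0,0,0.12],[0,0,0.16],[0,0,0.2],[0,0,0.24],[0,0,0.28],[0,0,0.3],[0,0,0.3],[0,0,0.3]]' --claw '[1,1,1,1,1,1,1,1,1,1]'

```text
t: 26.85
eef_pos: [483.6, -288.2, 66.6]
eef_rot: [180.0, -0.0, -21.1]
wrist_force: [-0.2, -0.6, 5.6]
opening: 0.659
grip_force: 30.0
```

```bash
python3 st.py
```

```text
at [ 483.6 -288.2   66.6] [ 1.800e+02 -1.000e-02 -2.109e+01] open 61.9 F [-0.2 -0.6  5.6] t 26.9 j [-35.  29.  93.   0.  58.  77.]
tool F [-0.   0.7 -5.6] tool M [-0.29 -0.16 -0.62] 30.000735791400075
```

carry_out --travel '[[0,0,0],[0,0,0],[0,0,0],[0,0,0],[0,0,0],[0,0,0],[0,0,0],[0,0,0],[0,0,0],[0,0,0]]' --twist '[[0,0,0.04],[0,0,0.08],[0,0,0.12],[0,0,0.16],[0,0,0.2],[0,0,0.24],[0,0,0.28],[0,0,0.32],[0,0,0.36],[0,0,0.4]]' --claw '[1,1,1,1,1,1,1,1,1,1]'

```text
t: 27.85
eef_pos: [483.6, -288.3, 66.5]
eef_rot: [180.0, -0.0, -33.0]
wrist_force: [-2.1, -2.3, 7.9]
opening: 0.644
grip_force: 30.8
```

```bash
python3 st.py
```

```text
at [ 483.6 -288.3   66.5] [ 1.7997e+02 -1.0000e-02 -3.3030e+01] open 60.5 F [-2.1 -2.3  7.9] t 27.9 j [-35.  29.  93.  -0.  58.  89.]
tool F [-0.5  3.1 -7.9] tool M [-0.62 -0.06 -1.54] 30.824003219604492
```

The torque peaked at 1.5 N m with the pads slipping over the knurl. I go back to the earlier viewpoint and compare the ridge phase before and after.

carry_out --travel '[[0,0,0],[0,0,0],[0,0,0],[0,0,0],[0,0,0],[0,0,0],[0,0,0],[0,0,0],[0,0,0],[0,0,0]]' --twist '[[0,0,0],[0,0,0],[0,0,0],[0,0,-0.2],[0,0,-0.4],[0,0,-0.6],[0,0,-0.8],[0,0,-1],[0,0,-1],[0,0,-1]]' --claw '[0,0,0,0,0,0,0,0,0,0]'

```text
t: 28.85
eef_pos: [483.6, -288.0, 66.3]
eef_rot: [-180.0, 0.0, -3.2]
wrist_force: [0.0, 0.4, -0.3]
opening: 0.999
grip_force: 0.0
```

carry_out --travel '[[0,0,0],[0,0,0],[0,0,0],[0,0,0],[0,0,0],[0,0,0],[0,0,0],[0,0,0],[0,0,0],[0,0,0]]' --twist '[[0,0,-0.1],[0,0,-0.1],[0,0,-0.1],[0,0,-0.1],[0,0,-0.1],[0,0,-0.1],[0,0,-0.1],[0,0,-0.1],[0,0,-0.1],[0,0,-0.1]]' --claw '[0,0,0,0,0,0,0,0,0,0]'

```text
t: 29.85
eef_pos: [483.6, -288.1, 66.5]
eef_rot: [-180.0, 0.0, -0.0]
wrist_force: [0.2, 1.1, 0.2]
opening: 0.999
grip_force: 0.0
```

Run:
```python
from h import *
plan()
img,K,P=snap('wrist','w8.png')
a=cv2.imread('pics/w7.png')[180:400,200:440]; b=img[180:400,200:440]
cv2.imwrite('pics/w8c.png',cv2.resize(np.hstack([a,b]),None,fx=1.66,fy=1.66))
```

```text
at [ 483.6 -288.1   66.5] [-1.8e+02  0.0e+00 -1.0e-02] open 93.9 F [0.2 1.1 0.2] t 29.9 j [-35.  29.  93.  -0.  58.  56.]
```

View pics/w8c.png

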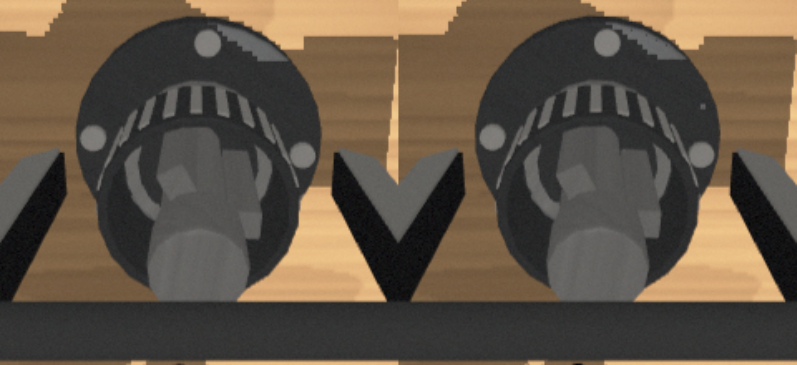

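The ridge phase and jaws are the same in both views, so the sleeve is at its stop and the arbor is clamped upright. Now lift off and look at the spares.

carry_out --travel '[[0,0,-0.05],[0,0,-0.1],[0,0,-0.2],[0,0,-0.35],[0,0,-0.5],[0,0.2,-0.65],[-0.1,0.35,-0.8],[-0.2,0.5,-0.88],[-0.25,0.65,-0.88],[-0.25,0.65,-0.88]]' --twist '[[0,0,0],[0,0,0],[0,0,0],[0,0,0],[0,0,0],[0,0,0],[0,0,0],[0,0,0],[0,0,0],[0,0,0]]' --claw '[0,0,0,0,0,0,0,0,0,0]'

```text
t: 30.9
eef_pos: [407.2, -484.5, 333.7]
eef_rot: [179.9, -0.1, -0.0]
wrist_force: [0.7, -0.0, -0.3]
opening: 0.999
grip_force: 0.0
```

carry_out --travel '[[0,-0.2,0],[0,-0.4,0],[0,-0.6,0],[0,-0.8,0],[0,-0.86,0],[0,-0.86,0],[0,-0.86,0],[0,-0.86,0],[0,-0.86,0],[0,-0.86,0]]' --twist '[[0,0,0],[0,0,0],[0,0,0],[0,0,0],[0,0,0],[0,0,0],[0,0,0],[0,0,0],[0,0,0],[0,0,0]]' --claw '[0,0,0,0,0,0,0,0,0,0]'

```text
t: 31.9
eef_pos: [408.6, -226.1, 330.2]
eef_rot: [-180.0, 0.0, -0.1]
wrist_force: [-0.2, 0.3, 0.4]
opening: 1.001
grip_force: 0.0
```

carry_out --travel '[[0,-0.2,0],[0,-0.4,0],[0,-0.6,0],[0,-0.65,0],[0,-0.65,0],[0,-0.65,0],[0,-0.65,0],[0,-0.65,0],[0,-0.65,0],[0,-0.65,0]]' --twist '[[0,0,0],[0,0,0],[0,0,0],[0,0,0],[0,0,0],[0,0,0],[0,0,0],[0,0,0],[0,0,0],[0,0,0]]' --claw '[0,0,0,0,0,0,0,0,0,0]'

```text
t: 32.9
eef_pos: [408.7, -30.7, 330.4]
eef_rot: [-180.0, 0.0, -0.1]
wrist_force: [-0.6, -0.0, 0.2]
opening: 1.0
grip_force: 0.0
```

```bash
cat >> h.py <<'E'
def spares(cam,P,K,z=24,name='spare0',n=5):
    for r in finder.cut_out(cam,name)[:n]:
        c,_=cv2.findContours(r['region'].astype('uint8'),0,2); c=max(c,key=cv2.contourArea)
        b=cv2.boxPoints(cv2.minAreaRect(c)); q=np.array([ray(K,P,u,z) for u in b])[:,:2]
        e=[q[1]-q[0],q[2]-q[1]]; l=[np.linalg.norm(v) for v in e]; v=e[int(np.argmax(l))]
        print(name,round(r['score'],2),'centre',q.mean(0).round(1),'yaw',round((np.degrees(np.arctan2(v[1],v[0]))+90)%180-90,1),'size',np.round(l,0))
E
python3 - <<'E'
from h import *
plan()
img,K,P=snap('wrist','w9.png')
marks('wrist',P,K,['spare0','arbor','cover','case','ring_gauge']); spares('wrist',P,K); spares('wrist',P,K,25,'cover',3)
E
```

```text
at [408.7 -30.7 330.4] [-1.8e+02  1.0e-02 -8.0e-02] open 94.0 F [-0.6 -0.   0.2] t 32.9 j [-9. -5. 98. -0. 87. 81.]
spare0 0.75 [ 452. -108.   10.] [373. 169.]
spare0 0.62 [438. -30.  12.] [317. 178.]
arbor 0.6 [ 478. -288.   16.] [504. 150.]
cover 0.87 [ 272. -258.   22.] [466. 289.]
cover 0.8 [214. 268.  17.] [131. 321.]
cover 0.73 [622.   1.  19.] [293.  31.]
case 0.98 [501. 267.   0.] [107. 133.]
spare0 0.93 centre [451.5  60.6] yaw -1.5 size [26. 82.]
spare0 0.82 centre [440.  -31.2] yaw -4.9 size [85. 24.]
spare0 0.6 centre [ 451.1 -105.3] yaw 10.3 size [29. 84.]
cover 0.95 centre [235.5 256.3] yaw -33.9 size [132. 119.]
cover 0.86 centre [ 289.1 -273.8] yaw 40.8 size [120. 123.]
cover 0.63 centre [ 6.051e+02 -1.000e-01] yaw 90.0 size [166.  97.]
```

View pics/w9.png

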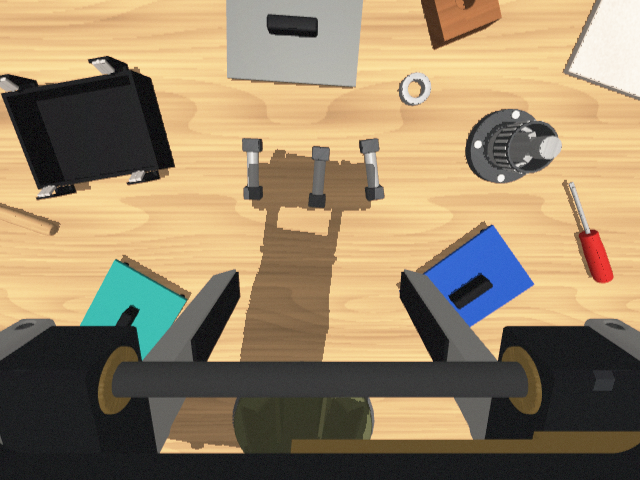

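One spare, formerly at (464,-136), has been knocked to about (452,-106). The pixel positions are spares (253,168), (318,177) and (371,170), and case (90,130). I take the nearest to the case first, at (452,61).

carry_out --travel '[[0.07,-0.15,0.05],[0.144,-0.305,0.15],[0.144,-0.305,0.3],[0.144,-0.305,0.45],[0.144,-0.305,0.6],[0.144,-0.305,0.75],[0.144,-0.305,0.85],[0.144,-0.305,0.93],[0.144,-0.305,0.95],[0.144,-0.305,0.95]]' --twist '[[0,0,0.05],[0,0,0.05],[0,0,0.05],[0,0,0.05],[0,0,0.05],[0,0,0.05],[0,0,0.05],[0,0,0.05],[0,0,0.05],[0,0,0.05]]' --claw '[0,0,0,0,0,0,0,0,0,0]'

```text
t: 34.3
eef_pos: [451.8, 61.4, 45.3]
eef_rot: [180.0, 0.1, -1.5]
wrist_force: [0.2, -0.5, 0.0]
opening: 1.0
grip_force: 0.0
```

carry_out --travel '[[0,0,0.03],[0,0,0.06],[0,0,0.081],[0,0,0.081],[0,0,0.081],[0,0,0.081],[0,0,0.081],[0,0,0.081],[0,0,0.081],[0,0,0.081]]' --twist '[[0,0,0],[0,0,0],[0,0,0],[0,0,0],[0,0,0],[0,0,0],[0,0,0],[0,0,0],[0,0,0],[0,0,0]]' --claw '[0,0,0,0,1,1,1,1,1,1]'

```text
t: 35.3
eef_pos: [452.0, 61.4, 21.2]
eef_rot: [-180.0, -0.0, -1.5]
wrist_force: [0.7, -0.2, 0.3]
opening: 0.526
grip_force: 0.0
```

carry_out --travel '[[0,0,0],[0,0,0],[0,0,0],[0,0,0],[0,0,0],[0,0,0],[0,0,-0.05],[0,0,-0.1],[0,0,-0.2],[0,0,-0.3]]' --twist '[[0,0,0],[0,0,0],[0,0,0],[0,0,0],[0,0,0],[0,0,0],[0,0,0],[0,0,0],[0,0,0],[0,0,0]]' --claw '[1,1,1,1,1,1,1,1,1,1]'

```text
t: 36.3
eef_pos: [451.4, 61.3, 111.8]
eef_rot: [180.0, 0.1, -1.5]
wrist_force: [1.5, -0.3, -1.6]
opening: 0.158
grip_force: 30.0
```

Run:
```python
from h import *
img,K,P=snap('wrist','w10.png')
marks('wrist',P,K,['spare0','case']); 
plan((460,220,230,0))
```

```text
spare0 0.96 [ 455. -106.    9.] [522. 232.]
spare0 0.95 [454.  58. 101.] [323. 283.]
spare0 0.76 [435. -30.   9.] [428. 257.]
case 0.72 [502. 272.  -2.] [ 58. 184.]
at [452.6  61.4 112.3] [-1.7999e+02 -1.7000e-01 -1.5100e+00] open 14.9 F [ 0.2  0.4 -2.2] t 36.5 j [  3.  13. 109.  -0.  58.  95.]
(460, 220, 230, 0) travel [np.float64(0.0107), np.float64(-0.5291), np.float64(-0.3923)] twist -0.05
```

carry_out --travel '[[0,0,-0.15],[0,0,-0.3],[-0.03,-0.15,-0.39],[-0.07,-0.3,-0.39],[-0.07,-0.45,-0.39],[-0.07,-0.6,-0.39],[-0.07,-0.66,-0.39],[-0.07,-0.66,-0.39],[-0.07,-0.66,-0.39],[-0.07,-0.66,-0.39]]' --twist '[[0,0,0],[0,0,0],[0,0,0],[0,0,0],[0,0,0],[0,0,0],[0,0,0],[0,0,0],[0,0,0],[0,0,0]]' --claw '[1,1,1,1,1,1,1,1,1,1]'

```text
t: 37.45
eef_pos: [436.2, 258.9, 227.5]
eef_rot: [180.0, 0.1, -1.6]
wrist_force: [0.8, -0.4, -1.4]
opening: 0.16
grip_force: 30.0
```

Run:
```python
from h import *
plan()
img,K,P=snap('wrist','w11.png')
np.savez('w11.npz',K=K,P=P)
marks('wrist',P,K,['case','corner0']); spares('wrist',P,K,50,'case',1)
```

```text
at [436.2 258.9 227.5] [ 1.7996e+02  5.0000e-02 -1.5600e+00] open 15.0 F [ 0.8 -0.4 -1.4] t 37.5 j [ 27.  12.  94.  -0.  75. 118.]
corner0 0.96 [566. -59.  18.] [625.  82.]
corner0 0.81 [136. 257.  20.] [325. 429.]
case 0.62 centre [500.3 269.6] yaw -82.1 size [163. 155.]
```

View pics/w11.png

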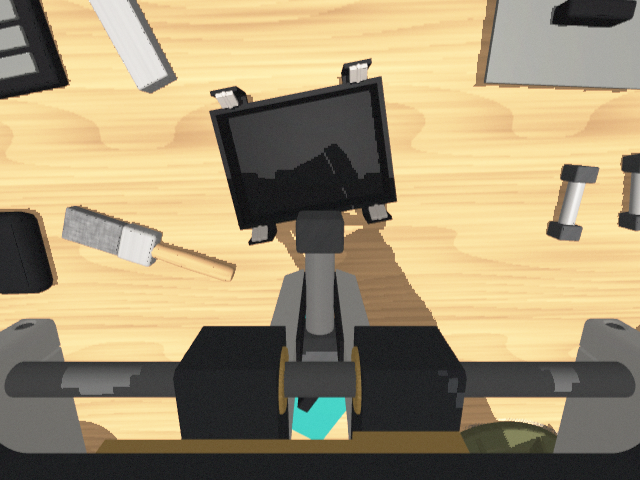

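Case rim corners show at about (211,111), (381,77), (396,202) and (240,230), and the spare hangs from the fingers at (320,270). Next I fit the case pose.

```bash
cat >> h.py <<'E'
def fitrect(K,P,uv,z,hx=60,hy=83):
    "corner pixels in order; least-squares pose of 2hx x 2hy rectangle; yaw nearest 0 mod 180"
    from scipy.optimize import least_squares
    q=np.array([ray(K,P,u,z) for u in uv])[:,:2]; c=q.mean(0); best=None
    for y0 in range(-180,180,30):
        def f(p):
            a=np.radians(p[2]); M=np.array([[np.cos(a),-np.sin(a)],[np.sin(a),np.cos(a)]])
            return (np.array([[hx,hy],[hx,-hy],[-hx,-hy],[-hx,hy]])@M.T+p[:2]-q).ravel()
        r=least_squares(f,[*c,y0])
        if best is None or r.cost<best.cost: best=r
    print('rect',best.x.round(1),'rms',np.sqrt(best.cost/4).round(1), 'corners',q.round(0).tolist()); return best.x
E
python3 - <<'E'
from h import *
d=np.load('w11.npz'); fitrect(d['K'],d['P'],[(211,111),(381,77),(396,202),(240,230)],50)
i=cv2.imread('pics/w11.png')[50:260,190:430]
g=cv2.cvtColor(i,6); m=(g<75).astype('uint8')
import sys
c,_=cv2.findContours(cv2.morphologyEx(m,cv2.MORPH_OPEN,np.ones((9,9))),0,2)
c=max(c,key=cv2.contourArea); print((cv2.approxPolyDP(c,6,True)[:,0]+[190,50]).tolist())
E
```

```text
rect [499.9 268.2   8.8] rms 0.9 corners [[546.0, 358.0], [572.0, 196.0], [454.0, 178.0], [428.0, 341.0]]
[[380, 78], [212, 111], [240, 228], [295, 219], [297, 251], [340, 252], [341, 211], [395, 200]]
```

Run:
```python
from h import *
plan((494,314.5,150,8.8),(494,314.5,27,8.8),(494,314.5,220,8.8),(439,-31,230,-4.9),(439,-31,21,-4.9))
```

```text
at [436.3 259.2 228.2] [-1.80e+02 -1.00e-02 -1.57e+00] open 15.5 F [ 0.1  0.4 -0.3] t 37.6 j [ 27.  12.  94.   0.  75. 118.]
(494, 314.5, 150, 8.8) travel [np.float64(0.1871), np.float64(-0.1895), np.float64(0.2606)] twist -0.346
(494, 314.5, 27, 8.8) travel [np.float64(0.0), np.float64(0.0), np.float64(0.41)] twist -0.0
(494, 314.5, 220, 8.8) travel [np.float64(0.0), np.float64(0.0), np.float64(-0.6433)] twist -0.0
(439, -31, 230, -4.9) travel [np.float64(-0.3574), np.float64(1.1101), np.float64(-0.0333)] twist 0.457
(439, -31, 21, -4.9) travel [np.float64(0.0), np.float64(-0.0), np.float64(0.6967)] twist -0.0
```

carry_out --travel '[[0.06,-0.06,0],[0.12,-0.12,0.03],[0.187,-0.189,0.08],[0.187,-0.189,0.15],[0.187,-0.189,0.21],[0.187,-0.189,0.26],[0.187,-0.189,0.26],[0.187,-0.189,0.26],[0.187,-0.189,0.26],[0.187,-0.189,0.26]]' --twist '[[0,0,-0.15],[0,0,-0.3],[0,0,-0.346],[0,0,-0.346],[0,0,-0.346],[0,0,-0.346],[0,0,-0.346],[0,0,-0.346],[0,0,-0.346],[0,0,-0.346]]' --claw '[1,1,1,1,1,1,1,1,1,1]'

```text
t: 38.65
eef_pos: [494.0, 315.1, 151.1]
eef_rot: [-180.0, -0.1, 8.9]
wrist_force: [0.2, 0.2, -0.8]
opening: 0.162
grip_force: 30.0
```

carry_out --travel '[[0,0,0.06],[0,0,0.12],[0,0,0.18],[0,0,0.24],[0,0,0.3],[0,0,0.34],[0,0,0.37],[0,0,0.395],[0,0,0.41],[0,0,0.41]]' --twist '[[0,0,0],[0,0,0],[0,0,0],[0,0,0],[0,0,0],[0,0,0],[0,0,0],[0,0,0],[0,0,0],[0,0,0]]' --claw '[1,1,1,1,1,1,1,1,1,1]'

```text
t: 39.65
eef_pos: [493.7, 315.0, 26.9]
eef_rot: [180.0, 0.0, 8.9]
wrist_force: [-0.1, -0.4, -1.5]
opening: 0.163
grip_force: 30.0
```

```bash
python3 st.py
```

```text
at [493.7 315.   26.9] [1.7999e+02 2.0000e-02 8.8700e+00] open 15.3 F [-0.1 -0.4 -1.5] t 39.6 j [ 29.  35.  90.  -0.  55. 110.]
tool F [-0.2  0.3  1.5] tool M [-0.01 -0.17 -0.02] 29.999761283397675
```

carry_out --travel '[[0,0,0.002],[0,0,0.002],[0,0,0.002],[0,0,0.002],[0,0,0.002],[0,0,-0.1],[0,0,-0.25],[0,0,-0.4],[0,0,-0.55],[0,0,-0.65]]' --twist '[[0,0,0],[0,0,0],[0,0,0],[0,0,0],[0,0,0],[0,0,0],[0,0,0],[0,0,0],[0,0,0],[0,0,0]]' --claw '[0.72,0.72,0.72,0.72,0.72,0.72,0.72,0.72,0.4,0]'

```text
t: 40.65
eef_pos: [494.1, 315.2, 225.8]
eef_rot: [-179.9, -0.2, 8.9]
wrist_force: [0.6, -0.1, -0.4]
opening: 0.415
grip_force: 0.0
```

carry_out --travel '[[-0.05,0.14,-0.03],[-0.1,0.28,-0.03],[-0.15,0.42,-0.03],[-0.2,0.56,-0.03],[-0.25,0.7,-0.03],[-0.31,0.84,-0.03],[-0.357,0.95,-0.03],[-0.357,0.95,-0.03],[-0.357,0.95,-0.03],[-0.357,0.95,-0.03]]' --twist '[[0,0,0],[0,0,0],[0,0,0],[0,0,0],[0,0,0],[0,0,0],[0,0,0],[0,0,0],[0,0,0],[0,0,0]]' --claw '[0,0,0,0,0,0,0,0,0,0]'

```text
t: 41.65
eef_pos: [432.1, 17.7, 231.2]
eef_rot: [-180.0, -0.0, 8.9]
wrist_force: [-0.3, -0.2, -0.9]
opening: 1.002
grip_force: 0.0
```

Run:
```python
from h import *
plan((439,-31,75,-4.9),(439,-31,21,-4.9))
img,K,P=snap('wrist','w12.png')
marks('wrist',P,K,['spare0']);  spares('wrist',P,K)
```

```text
at [432.1  17.7 231.2] [-1.7999e+02 -1.0000e-02  8.9100e+00] open 94.2 F [-0.3 -0.2 -0.9] t 41.6 j [ -3.   2. 104.   0.  74.  79.]
(439, -31, 75, -4.9) travel [np.float64(-0.0023), np.float64(0.1639), np.float64(0.5207)] twist 0.46
(439, -31, 21, -4.9) travel [np.float64(0.0), np.float64(-0.0), np.float64(0.18)] twist -0.0
spare0 0.72 [495. 311.  14.] [ 56. 114.]
spare0 0.72 [439. -27.  11.] [357. 212.]
spare0 0.62 [ 452. -106.    7.] [425. 211.]
spare0 0.65 centre [441.6 -29.6] yaw -4.5 size [83. 26.]
spare0 0.6 centre [494.3 308.9] yaw 9.5 size [39. 89.]
spare0 0.6 centre [ 451.7 -102.3] yaw 7.7 size [86. 30.]
```

carry_out --travel '[[0.003,0.08,0.05],[0.003,0.161,0.15],[0.003,0.161,0.25],[0.003,0.161,0.35],[0.003,0.161,0.45],[0.003,0.161,0.52],[0.003,0.161,0.52],[0.003,0.161,0.52],[0.003,0.161,0.52],[0.003,0.161,0.52]]' --twist '[[0,0,0.15],[0,0,0.3],[0,0,0.455],[0,0,0.455],[0,0,0.455],[0,0,0.455],[0,0,0.455],[0,0,0.455],[0,0,0.455],[0,0,0.455]]' --claw '[0,0,0,0,0,0,0,0,0,0]'

```text
t: 42.8
eef_pos: [440.8, -30.6, 76.2]
eef_rot: [180.0, -0.1, -4.8]
wrist_force: [-0.1, 0.1, -0.3]
opening: 1.004
grip_force: 0.0
```

carry_out --travel '[[0,0,0.06],[0,0,0.12],[0,0,0.16],[0,0,0.18],[0,0,0.18],[0,0,0.18],[0,0,0.18],[0,0,0.18],[0,0,0.18],[0,0,0.18]]' --twist '[[0,0,0],[0,0,0],[0,0,0],[0,0,0],[0,0,0],[0,0,0],[0,0,0],[0,0,0],[0,0,0],[0,0,0]]' --claw '[0,0,0,0,0,1,1,1,1,1]'

```text
t: 43.8
eef_pos: [440.2, -30.7, 21.3]
eef_rot: [180.0, -0.0, -4.8]
wrist_force: [-0.2, 1.3, -0.9]
opening: 0.607
grip_force: 0.0
```

carry_out --travel '[[0,0,0],[0,0,0],[0,0,0],[0,0,0],[0,0,0],[0,0,0],[0,0,-0.05],[0,0,-0.15],[0,0,-0.3],[0,0,-0.45]]' --twist '[[0,0,0],[0,0,0],[0,0,0],[0,0,0],[0,0,0],[0,0,0],[0,0,0],[0,0,0],[0,0,0],[0,0,0]]' --claw '[1,1,1,1,1,1,1,1,1,1]'

```text
t: 44.8
eef_pos: [439.6, -30.6, 157.4]
eef_rot: [-180.0, 0.1, -4.8]
wrist_force: [1.1, -0.2, -2.2]
opening: 0.162
grip_force: 30.0
```

Run:
```python
from h import *
plan((470,180,200,-4.9),(501,269,150,8.8),(501,269,27,8.8),(501,269,220,8.8),(452,20,230,8.8),(452,-105,75,9),(452,-105,21,9))
```

```text
at [439.6 -30.6 157.4] [-1.80e+02  8.00e-02 -4.79e+00] open 15.2 F [ 1.1 -0.2 -2.2] t 44.8 j [ -9.   7. 109.  -0.  64.  86.]
(470, 180, 200, -4.9) travel [np.float64(0.0426), np.float64(-0.7079), np.float64(-0.142)] twist 0.004
(501, 269, 150, 8.8) travel [np.float64(0.0776), np.float64(-0.3044), np.float64(0.1667)] twist -0.457
(501, 269, 27, 8.8) travel [np.float64(0.0), np.float64(0.0), np.float64(0.41)] twist -0.0
(501, 269, 220, 8.8) travel [np.float64(0.0), np.float64(0.0), np.float64(-0.6433)] twist -0.0
(452, 20, 230, 8.8) travel [np.float64(-0.2884), np.float64(0.7952), np.float64(-0.0333)] twist -0.0
(452, -105, 75, 9) travel [np.float64(-0.0637), np.float64(0.4118), np.float64(0.5167)] twist -0.007
(452, -105, 21, 9) travel [np.float64(0.0), np.float64(0.0), np.float64(0.18)] twist 0.0
```

carry_out --travel '[[0.01,-0.1,-0.1],[0.02,-0.25,-0.142],[0.03,-0.4,-0.142],[0.04,-0.55,-0.142],[0.043,-0.65,-0.142],[0.043,-0.708,-0.142],[0.043,-0.708,-0.142],[0.043,-0.708,-0.142],[0.043,-0.708,-0.142],[0.043,-0.708,-0.142]]' --twist '[[0,0,0],[0,0,0],[0,0,0],[0,0,0],[0,0,0],[0,0,0],[0,0,0],[0,0,0],[0,0,0],[0,0,0]]' --claw '[1,1,1,1,1,1,1,1,1,1]'

```text
t: 45.8
eef_pos: [470.8, 179.1, 198.8]
eef_rot: [180.0, -0.0, -4.8]
wrist_force: [-1.0, -0.5, -1.7]
opening: 0.159
grip_force: 30.0
```

carry_out --travel '[[0.03,-0.12,0],[0.06,-0.24,0],[0.078,-0.304,0.06],[0.078,-0.304,0.12],[0.078,-0.304,0.165],[0.078,-0.304,0.165],[0.078,-0.304,0.165],[0.078,-0.304,0.165],[0.078,-0.304,0.165],[0.078,-0.304,0.165]]' --twist '[[0,0,-0.15],[0,0,-0.3],[0,0,-0.456],[0,0,-0.456],[0,0,-0.456],[0,0,-0.456],[0,0,-0.456],[0,0,-0.456],[0,0,-0.456],[0,0,-0.456]]' --claw '[1,1,1,1,1,1,1,1,1,1]'

```text
t: 46.8
eef_pos: [501.9, 268.8, 149.9]
eef_rot: [-180.0, -0.1, 8.9]
wrist_force: [0.4, 0.8, -1.5]
opening: 0.163
grip_force: 30.0
```

Run:
```python
from h import *
plan((501,269,27,8.8))
```

```text
at [501.9 268.8 149.9] [-1.7999e+02 -5.0000e-02  8.8900e+00] open 15.4 F [ 0.4  0.8 -1.5] t 46.8 j [ 24.  24.  89.  -0.  68. 106.]
(501, 269, 27, 8.8) travel [np.float64(-0.0028), np.float64(-0.001), np.float64(0.4095)] twist 0.003
```

carry_out --travel '[[-0.002,0,0.06],[-0.002,0,0.12],[-0.002,0,0.18],[-0.002,0,0.24],[-0.002,0,0.3],[-0.002,0,0.34],[-0.002,0,0.37],[-0.002,0,0.395],[-0.002,0,0.41],[-0.002,0,0.41]]' --twist '[[0,0,0],[0,0,0],[0,0,0],[0,0,0],[0,0,0],[0,0,0],[0,0,0],[0,0,0],[0,0,0],[0,0,0]]' --claw '[1,1,1,1,1,1,1,1,1,1]'

```text
t: 47.8
eef_pos: [501.2, 268.8, 26.2]
eef_rot: [-180.0, -0.0, 8.9]
wrist_force: [0.5, -0.7, -1.5]
opening: 0.159
grip_force: 30.0
```

carry_out --travel '[[0,0,0.002],[0,0,0.002],[0,0,0.002],[0,0,0.002],[0,0,0.002],[0,0,-0.1],[0,0,-0.25],[0,0,-0.4],[0,0,-0.55],[0,0,-0.65]]' --twist '[[0,0,0],[0,0,0],[0,0,0],[0,0,0],[0,0,0],[0,0,0],[0,0,0],[0,0,0],[0,0,0],[0,0,0]]' --claw '[0.72,0.72,0.72,0.72,0.72,0.72,0.72,0.72,0.4,0]'

```text
t: 48.8
eef_pos: [501.4, 268.9, 224.8]
eef_rot: [-179.9, -0.2, 8.9]
wrist_force: [-0.7, -0.2, -0.7]
opening: 0.415
grip_force: 0.0
```

carry_out --travel '[[-0.04,0.12,-0.03],[-0.08,0.25,-0.03],[-0.13,0.39,-0.03],[-0.18,0.53,-0.03],[-0.24,0.67,-0.03],[-0.288,0.795,-0.03],[-0.3,0.9,-0.03],[-0.3,0.9,-0.03],[-0.3,0.9,-0.03],[-0.3,0.9,-0.03]]' --twist '[[0,0,0],[0,0,0],[0,0,0],[0,0,0],[0,0,0],[0,0,0],[0,0,0],[0,0,0],[0,0,0],[0,0,0]]' --claw '[0,0,0,0,0,0,0,0,0,0]'

```text
t: 49.8
eef_pos: [453.9, -11.2, 230.2]
eef_rot: [-180.0, 0.0, 8.9]
wrist_force: [0.0, -0.0, -0.1]
opening: 0.999
grip_force: 0.0
```

Run:
```python
from h import *
plan((452,-105,75,9),(452,-105,21,9))
img,K,P=snap('wrist','w13.png')
marks('wrist',P,K,['spare0']);  spares('wrist',P,K)
```

```text
at [453.9 -11.2 230.2] [-179.99    0.      8.93] open 93.9 F [ 0.  -0.  -0.1] t 49.8 j [ -6.   5. 101.   0.  74.  75.]
(452, -105, 75, 9) travel [np.float64(-0.0549), np.float64(0.3079), np.float64(0.5174)] twist -0.002
(452, -105, 21, 9) travel [np.float64(0.0), np.float64(0.0), np.float64(0.18)] twist 0.0
spare0 0.87 [497. 309.  15.] [ 30. 129.]
spare0 0.8 [ 450. -106.   10.] [397. 228.]
spare0 0.75 [568. -58.  20.] [380. 116.]
spare0 0.71 centre [501.7 263. ] yaw 8.1 size [38. 86.]
spare0 0.68 centre [ 452.4 -103.6] yaw 9.0 size [86. 27.]
spare0 0.56 centre [494.8 307.7] yaw 8.8 size [40. 88.]
```

carry_out --travel '[[-0.02,0.1,0],[-0.04,0.2,0.03],[-0.055,0.308,0.1],[-0.055,0.308,0.2],[-0.055,0.308,0.3],[-0.055,0.308,0.4],[-0.055,0.308,0.48],[-0.055,0.308,0.517],[-0.055,0.308,0.517],[-0.055,0.308,0.517]]' --twist '[[0,0,0],[0,0,0],[0,0,0],[0,0,0],[0,0,0],[0,0,0],[0,0,0],[0,0,0],[0,0,0],[0,0,0]]' --claw '[0,0,0,0,0,0,0,0,0,0]'

```text
t: 50.95
eef_pos: [452.5, -105.7, 76.0]
eef_rot: [180.0, -0.1, 8.9]
wrist_force: [-0.4, -0.6, 0.4]
opening: 0.999
grip_force: 0.0
```

carry_out --travel '[[0,0,0.06],[0,0,0.12],[0,0,0.16],[0,0,0.178],[0,0,0.178],[0,0,0.178],[0,0,0.178],[0,0,0.178],[0,0,0.178],[0,0,0.178]]' --twist '[[0,0,0],[0,0,0],[0,0,0],[0,0,0],[0,0,0],[0,0,0],[0,0,0],[0,0,0],[0,0,0],[0,0,0]]' --claw '[0,0,0,0,0,1,1,1,1,1]'

```text
t: 51.95
eef_pos: [452.0, -105.8, 21.9]
eef_rot: [180.0, -0.0, 8.9]
wrist_force: [0.1, 0.7, -0.1]
opening: 0.607
grip_force: 0.0
```

carry_out --travel '[[0,0,0],[0,0,0],[0,0,0],[0,0,0],[0,0,0],[0,0,0],[0,0,-0.05],[0,0,-0.15],[0,0,-0.3],[0,0,-0.45]]' --twist '[[0,0,0],[0,0,0],[0,0,0],[0,0,0],[0,0,0],[0,0,0],[0,0,0],[0,0,0],[0,0,0],[0,0,0]]' --claw '[1,1,1,1,1,1,1,1,1,1]'

```text
t: 52.95
eef_pos: [451.3, -105.6, 157.9]
eef_rot: [-180.0, 0.1, 8.9]
wrist_force: [1.1, 0.3, -1.6]
opening: 0.162
grip_force: 30.0
```

Run:
```python
from h import *
plan((490,170,200,8.9),(508,223.5,150,8.8))
```

```text
at [ 451.3 -105.6  157.9] [-1.7996e+02  8.0000e-02  8.9000e+00] open 15.2 F [ 1.1  0.3 -1.6] t 53.0 j [-18.  10. 105.  -0.  65.  63.]
(490, 170, 200, 8.9) travel [np.float64(0.2695), np.float64(-0.8876), np.float64(-0.1402)] twist -0.0
(508, 223.5, 150, 8.8) travel [np.float64(0.0869), np.float64(-0.1669), np.float64(0.1667)] twist 0.003
```

carry_out --travel '[[0.02,-0.06,-0.1],[0.06,-0.18,-0.14],[0.1,-0.32,-0.14],[0.14,-0.46,-0.14],[0.18,-0.6,-0.14],[0.22,-0.74,-0.14],[0.27,-0.888,-0.14],[0.27,-0.888,-0.14],[0.27,-0.888,-0.14],[0.27,-0.888,-0.14]]' --twist '[[0,0,0],[0,0,0],[0,0,0],[0,0,0],[0,0,0],[0,0,0],[0,0,0],[0,0,0],[0,0,0],[0,0,0]]' --claw '[1,1,1,1,1,1,1,1,1,1]'

```text
t: 53.95
eef_pos: [490.6, 169.2, 198.6]
eef_rot: [180.0, 0.0, 8.9]
wrist_force: [0.9, 0.3, -1.1]
opening: 0.16
grip_force: 30.0
```

carry_out --travel '[[0.04,-0.08,0],[0.087,-0.167,0],[0.087,-0.167,0.06],[0.087,-0.167,0.12],[0.087,-0.167,0.165],[0.087,-0.167,0.165],[0.087,-0.167,0.165],[0.087,-0.167,0.165],[0.087,-0.167,0.165],[0.087,-0.167,0.165]]' --twist '[[0,0,0],[0,0,0],[0,0,0],[0,0,0],[0,0,0],[0,0,0],[0,0,0],[0,0,0],[0,0,0],[0,0,0]]' --claw '[1,1,1,1,1,1,1,1,1,1]'

```text
t: 54.95
eef_pos: [508.9, 223.5, 149.8]
eef_rot: [-180.0, -0.0, 8.9]
wrist_force: [-0.5, 0.0, -0.9]
opening: 0.158
grip_force: 30.0
```

Run:
```python
from h import *
plan((508,223.5,27.3,8.8),(508,223.5,225,8.8),(508,40,330,30))
```

```text
at [508.9 223.5 149.8] [-1.7999e+02 -4.0000e-02  8.8900e+00] open 14.9 F [-0.5  0.  -0.9] t 55.0 j [ 20.  22.  91.   0.  67. 101.]
(508, 223.5, 27.3, 8.8) travel [np.float64(-0.003), np.float64(-0.0004), np.float64(0.4082)] twist 0.003
(508, 223.5, 225, 8.8) travel [np.float64(0.0), np.float64(0.0), np.float64(-0.659)] twist -0.0
(508, 40, 330, 30) travel [np.float64(-0.0936), np.float64(0.6045), np.float64(-0.35)] twist -0.707
```

carry_out --travel '[[-0.002,0,0.06],[-0.002,0,0.12],[-0.002,0,0.18],[-0.002,0,0.24],[-0.002,0,0.3],[-0.002,0,0.34],[-0.002,0,0.37],[-0.002,0,0.395],[-0.002,0,0.408],[-0.002,0,0.408]]' --twist '[[0,0,0],[0,0,0],[0,0,0],[0,0,0],[0,0,0],[0,0,0],[0,0,0],[0,0,0],[0,0,0],[0,0,0]]' --claw '[1,1,1,1,1,1,1,1,1,1]'

```text
t: 55.95
eef_pos: [508.3, 223.5, 26.9]
eef_rot: [-180.0, -0.0, 8.9]
wrist_force: [-0.1, 0.7, -0.1]
opening: 0.161
grip_force: 30.0
```

carry_out --travel '[[0,0,0.002],[0,0,0.002],[0,0,0.002],[0,0,0.002],[0,0,0.002],[0,0,-0.1],[0,0,-0.25],[0,0,-0.4],[0,0,-0.55],[0,0,-0.65]]' --twist '[[0,0,0],[0,0,0],[0,0,0],[0,0,0],[0,0,0],[0,0,0],[0,0,0],[0,0,0],[0,0,0],[0,0,0]]' --claw '[0.72,0.72,0.72,0.72,0.72,0.72,0.72,0.72,0.4,0]'

```text
t: 56.95
eef_pos: [508.5, 223.6, 225.4]
eef_rot: [-180.0, -0.2, 8.9]
wrist_force: [-0.3, -0.1, 0.7]
opening: 0.411
grip_force: 0.0
```

carry_out --travel '[[-0.2,0,-0.1],[-0.25,0.1,-0.2],[-0.25,0.1,-0.3],[-0.25,0.1,-0.3],[-0.25,0.1,-0.3],[-0.25,0.1,-0.3],[-0.25,0.1,-0.3],[-0.25,0.1,-0.3],[-0.25,0.1,-0.3],[-0.25,0.1,-0.3]]' --twist '[[0,0,0],[0,0,0],[0,0,0],[0,0,0],[0,0,0],[0,0,0],[0,0,0],[0,0,0],[0,0,0],[0,0,0]]' --claw '[0,0,0,0,0,0,0,0,0,0]'

```text
t: 57.95
eef_pos: [438.7, 182.2, 311.6]
eef_rot: [180.0, 0.0, 8.9]
wrist_force: [-0.3, 0.4, 0.3]
opening: 1.001
grip_force: 0.0
```

Run:
```python
from h import *
img,K,P=snap('wrist','w14.png'); np.savez('w14.npz',K=K,P=P)
plan()
marks('wrist',P,K,['spare0','cover','case']);  spares('wrist',P,K); spares('wrist',P,K,25,'cover',2)
```

```text
at [438.7 182.2 311.7] [1.8e+02 2.0e-02 8.9e+00] open 94.0 F [-0.2  0.4  0. ] t 58.0 j [18.  4. 91.  0. 85. 99.]
spare0 0.92 [499. 311.  15.] [229. 142.]
spare0 0.71 [496. 270.  14.] [260. 149.]
spare0 0.6 [510. 221.  12.] [298. 144.]
cover 0.75 [216. 269.  16.] [241. 333.]
cover 0.68 [620.  -3.  19.] [487.  83.]
case 0.64 [502. 269.  -0.] [263. 144.]
spare0 0.94 centre [506.9 222.4] yaw 8.3 size [23. 84.]
spare0 0.91 centre [493.3 312.7] yaw 8.6 size [28. 84.]
spare0 0.89 centre [501.2 266.8] yaw 7.9 size [26. 84.]
spare0 0.34 centre [621.9  -2.7] yaw 86.3 size [122. 169.]
cover 0.97 centre [622.3  -2.6] yaw 87.0 size [120. 169.]
cover 0.84 centre [ 342.9 -252.9] yaw -83.5 size [ 54. 116.]
```

View pics/w14.png

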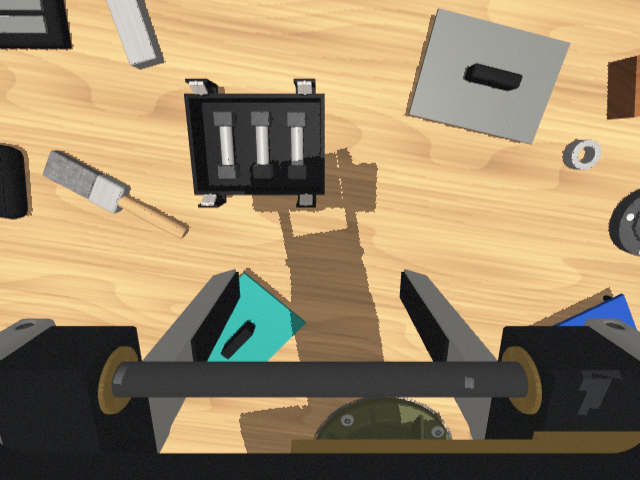

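All three spares lie flat in the case, at (226,145), (262,145) and (297,145). The grey cover is at (490,75), turned about -3°. Next I take a second measurement of the case from straight above at the fitting yaw.

carry_out --travel '[[0.08,-0.08,-0.06],[0.16,-0.16,-0.06],[0.25,-0.25,-0.06],[0.25,-0.25,-0.06],[0.25,-0.25,-0.06],[0.25,-0.25,-0.06],[0.25,-0.25,-0.06],[0.25,-0.25,-0.06],[0.25,-0.25,-0.06],[0.25,-0.25,-0.06]]' --twist '[[0,0,-0.2],[0,0,-0.4],[0,0,-0.6],[0,0,-0.8],[0,0,-1],[0,0,-1],[0,0,-1],[0,0,-1],[0,0,-1],[0,0,-1]]' --claw '[0,0,0,0,0,0,0,0,0,0]'

```text
t: 59.25
eef_pos: [501.2, 267.8, 330.0]
eef_rot: [180.0, -0.0, 38.8]
wrist_force: [-0.2, 0.8, -0.7]
opening: 1.0
grip_force: 0.0
```

carry_out --travel '[[0,0,0],[0,0,0],[0,0,0],[0,0,0],[0,0,0],[0,0,0],[0,0,0],[0,0,0],[0,0,0],[0,0,0]]' --twist '[[0,0,-0.2],[0,0,-0.4],[0,0,-0.6],[0,0,-0.8],[0,0,-1],[0,0,-1],[0,0,-1],[0,0,-1],[0,0,-1],[0,0,-1]]' --claw '[0,0,0,0,0,0,0,0,0,0]'

```text
t: 60.25
eef_pos: [501.2, 267.9, 329.9]
eef_rot: [180.0, 0.0, 68.8]
wrist_force: [0.4, -0.2, -0.2]
opening: 1.003
grip_force: 0.0
```

carry_out --travel '[[0,0,0],[0,0,0],[0,0,0],[0,0,0],[0,0,0],[0,0,0],[0,0,0],[0,0,0],[0,0,0],[0,0,0]]' --twist '[[0,0,-0.2],[0,0,-0.4],[0,0,-0.6],[0,0,-0.8],[0,0,-1],[0,0,-1],[0,0,-1],[0,0,-1],[0,0,-1],[0,0,-1]]' --claw '[0,0,0,0,0,0,0,0,0,0]'

```text
t: 61.25
eef_pos: [501.2, 267.9, 329.9]
eef_rot: [-180.0, -0.0, 98.8]
wrist_force: [-0.0, 0.6, 0.3]
opening: 1.0
grip_force: 0.0
```

```bash
cat >> h.py <<'E'
def casefit(img,K,P,c0=(501,269)):
    u=px(K,P,np.r_[c0,50]); g=cv2.cvtColor(img,6)
    m=cv2.morphologyEx((g<75).astype('uint8'),cv2.MORPH_CLOSE,np.ones((5,5))); m=cv2.morphologyEx(m,cv2.MORPH_OPEN,np.ones((15,15)))
    cs,_=cv2.findContours(m,0,2); c=[c for c in cs if cv2.pointPolygonTest(c,tuple(map(float,u)),False)>=0][0]
    h=cv2.convexHull(c); a=cv2.approxPolyDP(h,6,True)[:,0].astype(float); print(a.tolist())
    if len(a)==4: fitrect(K,P,a,50)
E
python3 - <<'E'
from h import *
plan((622,-3,150,87))
img,K,P=snap('wrist','w15.png'); np.savez('w15.npz',K=K,P=P)
casefit(img,K,P)
d=np.load('w14.npz'); casefit(cv2.imread('pics/w14.png'),d['K'],d['P'])
E
```

```text
at [501.2 267.9 329.9] [-180.     -0.     98.85] open 94.0 F [-0.   0.6  0.3] t 61.2 j [24. 16. 74.  0. 89. 16.]
(622, -3, 150, 87) travel [np.float64(-0.9542), np.float64(0.259), np.float64(0.5995)] twist 0.395
[[366.0, 140.0], [363.0, 259.0], [279.0, 260.0], [275.0, 140.0]]
rect [500.8 269.7   9.2] rms 2.2 corners [[545.0, 358.0], [572.0, 200.0], [456.0, 180.0], [431.0, 340.0]]
[[323.0, 94.0], [324.0, 194.0], [194.0, 192.0], [186.0, 94.0]]
rect [501.  268.1 -81.4] rms 23.2 corners [[571.0, 197.0], [455.0, 177.0], [432.0, 341.0], [546.0, 357.0]]
```

carry_out --travel '[[-0.12,0.03,0],[-0.24,0.06,0.03],[-0.37,0.1,0.1],[-0.5,0.135,0.17],[-0.63,0.17,0.24],[-0.76,0.205,0.31],[-0.88,0.24,0.38],[-0.954,0.259,0.43],[-0.954,0.259,0.43],[-0.954,0.259,0.43]]' --twist '[[0,0,0.1],[0,0,0.2],[0,0,0.3],[0,0,0.395],[0,0,0.395],[0,0,0.395],[0,0,0.395],[0,0,0.395],[0,0,0.395],[0,0,0.395]]' --claw '[0,0,0,0,0,0,0,0,0,0]'

```text
t: 62.3
eef_pos: [622.1, -2.7, 200.9]
eef_rot: [-180.0, -0.0, 87.0]
wrist_force: [0.3, -0.6, 0.4]
opening: 1.002
grip_force: 0.0
```

Run:
```python
from h import *
img,K,P=snap('wrist','w16.png'); np.savez('w16.npz',K=K,P=P)
plan((622,-3,46,87))
marks('wrist',P,K,['cover','oil_bottle','ring_gauge']); spares('wrist',P,K,25,'cover',1)
# handle blob
u=px(K,P,np.array([622,-3,49.])); print(u)
g=cv2.cvtColor(img,6); m=(g<60).astype('uint8'); m=cv2.morphologyEx(m,cv2.MORPH_OPEN,np.ones((5,5)))
for c in cv2.findContours(m,0,2)[0]:
    r=cv2.minAreaRect(c)
    if np.hypot(*(np.array(r[0])-u))<40: print('handle',r,ray(K,P,r[0],42).round(1), [ray(K,P,b,49).round(0)[:2].tolist() for b in cv2.boxPoints(r)])
```

```text
at [622.3  -2.1 201.6] [ 1.7995e+02 -1.0000e-02  8.7060e+01] open 94.4 F [0.7 1.1 0.7] t 62.4 j [-4. 27. 76.  0. 76. -1.]
(622, -3, 46, 87) travel [np.float64(-0.0031), np.float64(-0.0008), np.float64(0.5188)] twist 0.002
cover 0.66 [623.  -1.  19.] [321. 218.]
oil_bottle 0.95 [754. 126.  -3.] [446.  84.]
ring_gauge 0.72 [ 555. -158.    5.] [273. 343.]
cover 0.7 centre [ 6.224e+02 -2.000e-01] yaw 83.0 size [168. 119.]
[320.89348315 227.16290815]
handle ((321.9999694824219, 220.99998474121094), (15.999998092651367, 61.99999237060547), 0.0) [623.3   1.4  42. ] [[614.0, -28.0], [617.0, 33.0], [632.0, 32.0], [630.0, -29.0]]
```

View pics/w16.png

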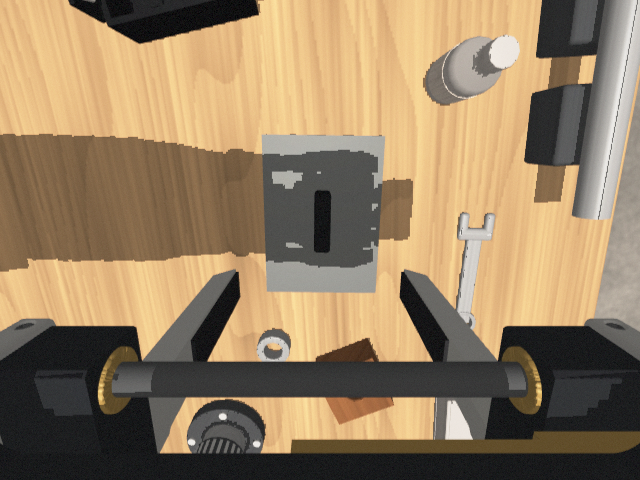

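Cover plate corners are (262,135), (385,135), (376,292) and (268,292), handle upright at (322,221), aligned with the tool.

Run:
```python
from h import *
d=np.load('w16.npz'); x=fitrect(d['K'],d['P'],[(262,135),(268,292),(376,292),(385,135)][::-1],25)
plan((x[0],x[1],46,87))
```

```text
rect [624.1   0.   -3.2] rms 0.5 corners [[688.0, 80.0], [679.0, -86.0], [560.0, -80.0], [569.0, 86.0]]
at [622.3  -1.9 201.8] [179.92  -0.    87.12] open 94.2 F [-1.  -0.7 -0.6] t 62.5 j [-4. 27. 76.  0. 76. -1.]
(np.float64(624.0940963315742), np.float64(0.010866487031620409), 46, 87) travel [np.float64(0.0066), np.float64(0.0057), np.float64(0.5194)] twist 0.004
```

carry_out --travel '[[0.007,0.006,0.08],[0.007,0.006,0.16],[0.007,0.006,0.24],[0.007,0.006,0.32],[0.007,0.006,0.39],[0.007,0.006,0.45],[0.007,0.006,0.49],[0.007,0.006,0.516],[0.007,0.006,0.516],[0.007,0.006,0.516]]' --twist '[[0,0,0],[0,0,0],[0,0,0],[0,0,0],[0,0,0],[0,0,0],[0,0,0],[0,0,0],[0,0,0],[0,0,0]]' --claw '[0,0,0,0,0,0,0,0,0,1]'

```text
t: 63.55
eef_pos: [624.6, -0.8, 46.9]
eef_rot: [179.9, 0.0, 87.1]
wrist_force: [-0.1, 0.1, 0.3]
opening: 0.951
grip_force: 0.0
```

carry_out --travel '[[0,0,0],[0,0,0],[0,0,0],[0,0,0],[0,0,0],[0,0,0],[0,0,0],[0,0,0],[0,0,0],[0,0,0]]' --twist '[[0,0,0],[0,0,0],[0,0,0],[0,0,0],[0,0,0],[0,0,0],[0,0,0],[0,0,0],[0,0,0],[0,0,0]]' --claw '[1,1,1,1,1,1,1,1,1,1]'

```text
t: 64.55
eef_pos: [624.2, -0.8, 46.1]
eef_rot: [180.0, 0.0, 87.0]
wrist_force: [-0.2, 0.1, 0.0]
opening: 0.168
grip_force: 30.0
```

```bash
python3 st.py
```

```text
at [624.2  -0.8  46.1] [180.     0.    87.05] open 15.8 F [-0.2  0.1  0. ] t 64.5 j [-3. 37. 83. -0. 60. -0.]
tool F [ 0.1 -0.3 -0. ] tool M [0.09 0.02 0.04] 29.976496696472168
```

carry_out --travel '[[0,0,-0.03],[0,0,-0.06],[0,0,-0.12],[0,0,-0.2],[0,0,-0.28],[0,0,-0.36],[0,0,-0.4],[0,0,-0.4],[0,0,-0.4],[0,0,-0.4]]' --twist '[[0,0,0],[0,0,0],[0,0,0],[0,0,0],[0,0,0],[0,0,0],[0,0,0],[0,0,0],[0,0,0],[0,0,0]]' --claw '[1,1,1,1,1,1,1,1,1,1]'

```text
t: 65.55
eef_pos: [623.7, -0.8, 164.7]
eef_rot: [-179.9, 0.0, 87.0]
wrist_force: [0.2, 0.2, -1.1]
opening: 0.167
grip_force: 30.0
```

```bash
python3 st.py
python3 - <<'E'
from h import *
plan((501.8,269.4,165,98.9))
E
```

```text
at [623.7  -0.8 164.7] [-179.88    0.     87.05] open 15.7 F [ 0.2  0.2 -1.1] t 65.5 j [-3. 29. 78. -0. 73. -0.]
tool F [0.2 0.2 1.1] tool M [ 0.07 -0.06  0.02] 29.976786375045776
at [623.7  -0.8 164.7] [-179.88    0.     87.05] open 15.7 F [ 0.2  0.2 -1.1] t 65.5 j [-3. 29. 78. -0. 73. -0.]
(501.8, 269.4, 165, 98.9) travel [np.float64(0.8786), np.float64(-0.452), np.float64(-0.0011)] twist -0.395
```

carry_out --travel '[[0.06,-0.03,0],[0.15,-0.08,0],[0.27,-0.14,0],[0.4,-0.2,0],[0.53,-0.27,0],[0.66,-0.34,0],[0.77,-0.4,0],[0.85,-0.44,0],[0.876,-0.452,0],[0.876,-0.452,0]]' --twist '[[0,0,0],[0,0,-0.1],[0,0,-0.2],[0,0,-0.3],[0,0,-0.395],[0,0,-0.395],[0,0,-0.395],[0,0,-0.395],[0,0,-0.395],[0,0,-0.395]]' --claw '[1,1,1,1,1,1,1,1,1,1]'

```text
t: 66.55
eef_pos: [501.4, 269.5, 165.6]
eef_rot: [-180.0, 0.0, 99.0]
wrist_force: [-0.1, -1.0, -0.9]
opening: 0.163
grip_force: 30.0
```

```bash
python3 - <<'E'
from h import *
plan((501.9,268.6,105,98.9))
E
python3 st.py
```

```text
at [501.4 269.5 165.6] [-1.7996e+02  1.0000e-02  9.9010e+01] open 15.3 F [-0.1 -1.  -0.9] t 66.5 j [25. 23. 88. -0. 70. 16.]
(501.9, 268.6, 105, 98.9) travel [np.float64(-0.0032), np.float64(0.001), np.float64(0.202)] twist 0.004
at [501.4 269.5 165.6] [-1.7996e+02  1.0000e-02  9.9010e+01] open 15.3 F [-0.1 -1.  -0.9] t 66.5 j [25. 23. 88. -0. 70. 16.]
tool F [-1.  -0.3  0.9] tool M [ 0.03 -0.05 -0.05] 29.97683733701706
```

carry_out --travel '[[-0.003,0.001,0.04],[-0.003,0.001,0.08],[-0.003,0.001,0.12],[-0.003,0.001,0.15],[-0.003,0.001,0.18],[-0.003,0.001,0.2],[-0.003,0.001,0.205],[-0.003,0.001,0.205],[-0.003,0.001,0.205],[-0.003,0.001,0.205]]' --twist '[[0,0,0],[0,0,0],[0,0,0],[0,0,0],[0,0,0],[0,0,0],[0,0,0],[0,0,0],[0,0,0],[0,0,0]]' --claw '[1,1,1,1,1,1,1,1,1,1]'

```text
t: 67.55
eef_pos: [502.9, 267.9, 105.0]
eef_rot: [180.0, -0.0, 98.9]
wrist_force: [-0.2, 0.2, -1.8]
opening: 0.165
grip_force: 30.0
```

carry_out --travel '[[0,0,0.004],[0,0,0.008],[0,0,0.012],[0,0,0.016],[0,0,0.02],[0,0,0.023],[0,0,0.026],[0,0,0.029],[0,0,0.032],[0,0,0.034]]' --twist '[[0,0,0],[0,0,0],[0,0,0],[0,0,0],[0,0,0],[0,0,0],[0,0,0],[0,0,0],[0,0,0],[0,0,0]]' --claw '[1,1,1,1,1,1,1,1,1,1]'

```text
t: 68.55
eef_pos: [502.7, 267.7, 94.3]
eef_rot: [-180.0, 0.0, 98.9]
wrist_force: [0.9, -0.2, -2.2]
opening: 0.167
grip_force: 30.0
```

```bash
python3 st.py
```

```text
at [502.7 267.7  94.3] [-180.     0.    98.9] open 15.7 F [ 0.9 -0.2 -2.2] t 68.5 j [24. 28. 91. -0. 61. 15.]
tool F [-0.4  0.9  2.2] tool M [ 0.09 -0.02  0.03] 29.97689187526703
```

carry_out --travel '[[0.001,-0.001,0.002],[0.002,-0.001,0.005],[0.002,-0.001,0.007],[0.002,-0.001,0.009],[0.002,-0.001,0.011],[0.002,-0.001,0.013],[0.002,-0.001,0.015],[0.002,-0.001,0.017],[0.002,-0.001,0.018],[0.002,-0.001,0.018]]' --twist '[[0,0,0],[0,0,0],[0,0,0],[0,0,0],[0,0,0],[0,0,0],[0,0,0],[0,0,0],[0,0,0],[0,0,0]]' --claw '[1,1,1,1,1,1,1,1,1,1]'

```text
t: 69.55
eef_pos: [502.4, 268.3, 89.0]
eef_rot: [180.0, -0.0, 98.9]
wrist_force: [1.4, 0.2, -1.1]
opening: 0.169
grip_force: 30.0
```

```bash
python3 st.py
```

```text
at [502.4 268.3  89. ] [179.98  -0.    98.9 ] open 15.9 F [ 1.4  0.2 -1.1] t 69.5 j [24. 28. 91. -0. 61. 16.]
tool F [-0.   1.5  1.1] tool M [-0.18 -0.07 -0.03] 29.986706972122192
```

Lugs are in and the cover rests at hanging height. Release, rise, close the fingers and move over the first corner (tool x +62, tool y +40).

carry_out --travel '[[0,0,0],[0,0,0],[0,0,0],[0,0,0],[0,0,0],[0,0,0],[0,0,-0.02],[0,0,-0.05],[0,0,-0.09],[0,0,-0.12]]' --twist '[[0,0,0],[0,0,0],[0,0,0],[0,0,0],[0,0,0],[0,0,0],[0,0,0],[0,0,0],[0,0,0],[0,0,0]]' --claw '[0.5,0.5,0.5,0.5,0.5,0.5,0.5,0.5,0.5,0.5]'

```text
t: 70.55
eef_pos: [502.6, 268.4, 126.6]
eef_rot: [179.9, -0.0, 98.9]
wrist_force: [-0.0, 0.1, 0.3]
opening: 0.499
grip_force: 0.0
```

carry_out --travel '[[0,0,0],[0.07,0.04,0],[0.14,0.09,0],[0.207,0.133,0],[0.207,0.133,0],[0.207,0.133,0],[0.207,0.133,0],[0.207,0.133,0],[0.207,0.133,0],[0.207,0.133,0]]' --twist '[[0,0,0],[0,0,0],[0,0,0],[0,0,0],[0,0,0],[0,0,0],[0,0,0],[0,0,0],[0,0,0],[0,0,0]]' --claw '[0.5,1,1,1,1,1,1,1,1,1]'

```text
t: 71.55
eef_pos: [532.1, 335.5, 125.1]
eef_rot: [180.0, -0.0, 98.9]
wrist_force: [-0.6, 0.7, 0.2]
opening: 0.005
grip_force: 0.0
```

Run:
```python
from h import *
plan()
for c in ('side','wrist'):
    img,K,P=snap(c); 
    for n in ['corner0','corner1','corner2','corner3','cover']:
        for m in finder.mark_of(c,n)[:3]:
            q=w(P,m['point'])
            if np.hypot(q[0]-501,q[1]-269)<110: print(c,n,round(m['score'],2),q.round(0))
```

```text
at [532.1 335.5 125.1] [179.99  -0.    98.88] open 0.5 F [-0.6  0.7  0.2] t 71.5 j [29. 32. 79. -0. 68. 20.]
side corner0 0.91 [459. 202.  68.]
side corner1 0.91 [459. 202.  68.]
side corner2 0.91 [459. 202.  68.]
side corner3 0.91 [459. 202.  68.]
side cover 0.96 [501. 266.  61.]
wrist corner0 0.84 [457. 200.  61.]
wrist corner0 0.8 [544. 340.  63.]
wrist corner1 0.84 [457. 200.  61.]
wrist corner1 0.8 [544. 340.  63.]
wrist corner2 0.84 [457. 200.  61.]
wrist corner2 0.8 [544. 340.  63.]
wrist corner3 0.84 [457. 200.  61.]
wrist corner3 0.8 [544. 340.  63.]
wrist cover 0.85 [503. 267.  63.]
```

carry_out --travel '[[0,0,0.06],[0,0,0.11],[0,0,0.125],[0,0,0.132],[0,0,0.139],[0,0,0.146],[0,0,0.153],[0,0,0.16],[0,0,0.167],[0,0,0.172]]' --twist '[[0,0,0],[0,0,0],[0,0,0],[0,0,0],[0,0,0],[0,0,0],[0,0,0],[0,0,0],[0,0,0],[0,0,0]]' --claw '[1,1,1,1,1,1,1,1,1,1]'

```text
t: 73.15
eef_pos: [532.8, 336.2, 76.3]
eef_rot: [179.9, -0.0, 98.9]
wrist_force: [-11.2, -6.5, 33.0]
opening: 0.006
grip_force: 15.9
```

```bash
python3 st.py
```

```text
at [532.8 336.2  76.3] [ 1.7985e+02 -5.0000e-02  9.8900e+01] open 0.5 F [-11.2  -6.5  33. ] t 73.2 j [29. 36. 81. -0. 63. 20.]
tool F [ -4.7 -11.9 -33.1] tool M [ 2.42 -1.18  0.01] 15.886053501017159
```

carry_out --travel '[[0,0,-0.06],[0,0,-0.12],[-0.1,0,-0.16],[-0.24,0,-0.16],[-0.38,0,-0.16],[-0.413,0,-0.16],[-0.413,0,-0.12],[-0.413,0,-0.06],[-0.413,0,-0.05],[-0.413,0,-0.04]]' --twist '[[0,0,0],[0,0,0],[0,0,0],[0,0,0],[0,0,0],[0,0,0],[0,0,0],[0,0,0],[0,0,0],[0,0,0]]' --claw '[1,1,1,1,1,1,1,1,1,1]'

```text
t: 74.15
eef_pos: [551.0, 214.4, 84.7]
eef_rot: [-180.0, -0.0, 99.0]
wrist_force: [0.2, -0.5, 0.5]
opening: 0.002
grip_force: 0.0
```

carry_out --travel '[[0,0,0.006],[0,0,0.012],[0,0,0.017],[0,0,0.022],[0,0,0.027],[0,0,0.032],[0,0,0.036],[0,0,0.04],[0,0,0.04],[0,0,0.04]]' --twist '[[0,0,0],[0,0,0],[0,0,0],[0,0,0],[0,0,0],[0,0,0],[0,0,0],[0,0,0],[0,0,0],[0,0,0]]' --claw '[1,1,1,1,1,1,1,1,1,1]'

```text
t: 75.15
eef_pos: [552.2, 213.7, 76.6]
eef_rot: [179.8, -0.0, 98.9]
wrist_force: [-9.3, -2.3, 29.0]
opening: 0.008
grip_force: 13.6
```

```bash
python3 st.py
```

```text
at [552.2 213.7  76.6] [ 1.798e+02 -3.000e-02  9.890e+01] open 0.7 F [-9.3 -2.3 29. ] t 75.2 j [18. 31. 88.  0. 60.  9.]
tool F [ -0.8  -9.4 -29. ] tool M [ 1.86 -0.13 -0.01] 13.581790005555376
```

carry_out --travel '[[0,0,-0.06],[0,0,-0.12],[0,-0.08,-0.16],[0,-0.18,-0.16],[0,-0.267,-0.16],[0,-0.267,-0.16],[0,-0.267,-0.12],[0,-0.267,-0.06],[0,-0.267,-0.05],[0,-0.267,-0.04]]' --twist '[[0,0,0],[0,0,0],[0,0,0],[0,0,0],[0,0,0],[0,0,0],[0,0,0],[0,0,0],[0,0,0],[0,0,0]]' --claw '[1,1,1,1,1,1,1,1,1,1]'

```text
t: 76.15
eef_pos: [472.5, 201.0, 84.6]
eef_rot: [-179.9, 0.0, 98.9]
wrist_force: [-0.0, 0.2, -0.9]
opening: 0.008
grip_force: 0.0
```

carry_out --travel '[[0,0,0.006],[0,0,0.012],[0,0,0.017],[0,0,0.022],[0,0,0.027],[0,0,0.032],[0,0,0.036],[0,0,0.04],[0,0,0.04],[0,0,0.04]]' --twist '[[0,0,0],[0,0,0],[0,0,0],[0,0,0],[0,0,0],[0,0,0],[0,0,0],[0,0,0],[0,0,0],[0,0,0]]' --claw '[1,1,1,1,1,1,1,1,1,1]'

```text
t: 77.15
eef_pos: [472.2, 201.0, 74.0]
eef_rot: [180.0, 0.0, 98.9]
wrist_force: [-5.8, -1.9, 12.9]
opening: 0.007
grip_force: 6.4
```

```bash
python3 st.py
```

```text
at [472.2 201.   74. ] [179.99   0.    98.9 ] open 0.6 F [-5.8 -1.9 12.9] t 77.2 j [ 19.  23. 101.  -0.  56.  10.]
tool F [ -1.   -6.  -12.9] tool M [ 1.19 -0.31 -0.01] 6.42380292294547
```

carry_out --travel '[[0,0,-0.06],[0,0,-0.12],[0.1,0,-0.16],[0.24,0,-0.16],[0.38,0,-0.16],[0.413,0,-0.16],[0.413,0,-0.12],[0.413,0,-0.06],[0.413,0,-0.05],[0.413,0,-0.04]]' --twist '[[0,0,0],[0,0,0],[0,0,0],[0,0,0],[0,0,0],[0,0,0],[0,0,0],[0,0,0],[0,0,0],[0,0,0]]' --claw '[1,1,1,1,1,1,1,1,1,1]'

```text
t: 78.15
eef_pos: [453.2, 322.3, 84.7]
eef_rot: [-179.9, 0.0, 98.8]
wrist_force: [-0.2, -0.9, 0.7]
opening: 0.01
grip_force: 0.0
```

carry_out --travel '[[0,0,0.006],[0,0,0.012],[0,0,0.017],[0,0,0.022],[0,0,0.027],[0,0,0.032],[0,0,0.036],[0,0,0.04],[0,0,0.04],[0,0,0.04]]' --twist '[[0,0,0],[0,0,0],[0,0,0],[0,0,0],[0,0,0],[0,0,0],[0,0,0],[0,0,0],[0,0,0],[0,0,0]]' --claw '[1,1,1,1,1,1,1,1,1,1]'

```text
t: 79.15
eef_pos: [453.0, 323.5, 74.1]
eef_rot: [180.0, -0.0, 98.9]
wrist_force: [-3.9, -2.5, 8.7]
opening: 0.004
grip_force: 4.6
```

```bash
python3 st.py
```

```text
at [453.  323.5  74.1] [ 1.7999e+02 -1.0000e-02  9.8900e+01] open 0.4 F [-3.9 -2.5  8.7] t 79.2 j [32. 28. 94.  0. 58. 23.]
tool F [-1.9 -4.3 -8.7] tool M [ 0.89 -0.38 -0.05] 4.572811990510672
```

carry_out --travel '[[0,0,-0.06],[0,0,-0.12],[0,0.08,-0.16],[0,0.18,-0.16],[0,0.267,-0.16],[0,0.267,-0.16],[0,0.267,-0.12],[0,0.267,-0.06],[0,0.267,-0.05],[0,0.267,-0.04]]' --twist '[[0,0,0],[0,0,0],[0,0,0],[0,0,0],[0,0,0],[0,0,0],[0,0,0],[0,0,0],[0,0,0],[0,0,0]]' --claw '[1,1,1,1,1,1,1,1,1,1]'

```text
t: 80.15
eef_pos: [531.4, 335.8, 84.9]
eef_rot: [-179.9, 0.0, 98.9]
wrist_force: [0.6, 0.4, -0.9]
opening: 0.003
grip_force: 0.0
```

carry_out --travel '[[0,0,0.006],[0,0,0.012],[0,0,0.017],[0,0,0.022],[0,0,0.027],[0,0,0.032],[0,0,0.036],[0,0,0.04],[0,0,0.043],[0,0,0.043]]' --twist '[[0,0,0],[0,0,0],[0,0,0],[0,0,0],[0,0,0],[0,0,0],[0,0,0],[0,0,0],[0,0,0],[0,0,0]]' --claw '[1,1,1,1,1,1,1,1,1,1]'

```text
t: 81.15
eef_pos: [532.2, 335.9, 74.0]
eef_rot: [180.0, -0.0, 98.9]
wrist_force: [-7.4, -3.7, 15.6]
opening: 0.006
grip_force: 7.8
```

```bash
python3 st.py
```

```text
at [532.2 335.9  74. ] [ 1.7997e+02 -1.0000e-02  9.8900e+01] open 0.6 F [-7.4 -3.7 15.6] t 81.2 j [29. 36. 81. -0. 63. 20.]
tool F [ -2.5  -7.8 -15.6] tool M [ 1.58 -0.66 -0.02] 7.797275274060667
```

carry_out --travel '[[0,0,-0.06],[0,0,-0.12],[-0.1,0,-0.16],[-0.24,0,-0.16],[-0.38,0,-0.16],[-0.413,0,-0.16],[-0.413,0,-0.12],[-0.413,0,-0.06],[-0.413,0,-0.05],[-0.413,0,-0.04]]' --twist '[[0,0,0],[0,0,0],[0,0,0],[0,0,0],[0,0,0],[0,0,0],[0,0,0],[0,0,0],[0,0,0],[0,0,0]]' --claw '[1,1,1,1,1,1,1,1,1,1]'

```text
t: 82.15
eef_pos: [550.9, 214.4, 83.8]
eef_rot: [-179.9, 0.0, 99.0]
wrist_force: [0.7, -0.3, 0.8]
opening: 0.008
grip_force: 0.0
```

carry_out --travel '[[0,0,0.006],[0,0,0.012],[0,0,0.017],[0,0,0.022],[0,0,0.027],[0,0,0.032],[0,0,0.036],[0,0,0.04],[0,0,0.041],[0,0,0.041]]' --twist '[[0,0,0],[0,0,0],[0,0,0],[0,0,0],[0,0,0],[0,0,0],[0,0,0],[0,0,0],[0,0,0],[0,0,0]]' --claw '[1,1,1,1,1,1,1,1,1,1]'

```text
t: 83.15
eef_pos: [551.4, 213.4, 74.0]
eef_rot: [180.0, -0.0, 98.9]
wrist_force: [-9.9, -3.8, 19.6]
opening: 0.006
grip_force: 10.0
```

```bash
python3 st.py
```

```text
at [551.4 213.4  74. ] [179.97  -0.    98.9 ] open 0.6 F [-9.9 -3.8 19.6] t 83.2 j [18. 31. 88. -0. 60.  9.]
tool F [ -2.2 -10.4 -19.6] tool M [ 2.07 -0.37  0.02] 9.98175282496959
```

Both +x corners now stop hard at 74.0 (plate top at 55). Press the -x corners once more with the same depth to be sure.

carry_out --travel '[[0,0,-0.06],[0,0,-0.12],[0,-0.08,-0.16],[0,-0.18,-0.16],[0,-0.267,-0.16],[0,-0.267,-0.16],[0,-0.267,-0.12],[0,-0.267,-0.06],[0,-0.267,-0.05],[0,-0.267,-0.04]]' --twist '[[0,0,0],[0,0,0],[0,0,0],[0,0,0],[0,0,0],[0,0,0],[0,0,0],[0,0,0],[0,0,0],[0,0,0]]' --claw '[1,1,1,1,1,1,1,1,1,1]'

```text
t: 84.15
eef_pos: [472.5, 201.0, 83.4]
eef_rot: [-179.9, 0.0, 98.9]
wrist_force: [0.6, -0.4, 0.1]
opening: 0.006
grip_force: 0.0
```

carry_out --travel '[[0,0,0.006],[0,0,0.012],[0,0,0.017],[0,0,0.022],[0,0,0.027],[0,0,0.032],[0,0,0.036],[0,0,0.04],[0,0,0.04],[0,0,0.04]]' --twist '[[0,0,0],[0,0,0],[0,0,0],[0,0,0],[0,0,0],[0,0,0],[0,0,0],[0,0,0],[0,0,0],[0,0,0]]' --claw '[1,1,1,1,1,1,1,1,1,1]'

```text
t: 85.15
eef_pos: [472.3, 201.1, 73.9]
eef_rot: [180.0, -0.0, 98.9]
wrist_force: [-10.3, -4.3, 24.8]
opening: 0.007
grip_force: 12.5
```

carry_out --travel '[[0,0,-0.06],[0,0,-0.12],[0.1,0,-0.16],[0.24,0,-0.16],[0.38,0,-0.16],[0.413,0,-0.16],[0.413,0,-0.12],[0.413,0,-0.06],[0.413,0,-0.05],[0.413,0,-0.04]]' --twist '[[0,0,0],[0,0,0],[0,0,0],[0,0,0],[0,0,0],[0,0,0],[0,0,0],[0,0,0],[0,0,0],[0,0,0]]' --claw '[1,1,1,1,1,1,1,1,1,1]'

```text
t: 86.15
eef_pos: [453.2, 322.3, 83.6]
eef_rot: [-179.9, 0.0, 98.8]
wrist_force: [0.3, 0.7, -0.4]
opening: 0.002
grip_force: 0.0
```

carry_out --travel '[[0,0,0.006],[0,0,0.012],[0,0,0.017],[0,0,0.022],[0,0,0.027],[0,0,0.032],[0,0,0.036],[0,0,0.042],[0,0,0.042],[0,0,0.042]]' --twist '[[0,0,0],[0,0,0],[0,0,0],[0,0,0],[0,0,0],[0,0,0],[0,0,0],[0,0,0],[0,0,0],[0,0,0]]' --claw '[1,1,1,1,1,1,1,1,1,1]'

```text
t: 87.15
eef_pos: [453.1, 323.6, 73.9]
eef_rot: [180.0, -0.0, 98.9]
wrist_force: [-11.2, -8.5, 29.3]
opening: 0.01
grip_force: 14.4
```

carry_out --travel '[[0,0,-0.05],[0,0,-0.15],[0,0,-0.3],[0,0,-0.45],[0,0,-0.6],[-0.15,0,-0.75],[-0.3,0,-0.8],[-0.45,0,-0.8],[-0.6,0,-0.8],[-0.6,0,-0.8]]' --twist '[[0,0,0],[0,0,0],[0,0,0],[0,0,0],[0,0,0],[0,0,0],[0,0,0],[0,0,0],[0,0,0],[0,0,0]]' --claw '[1,1,1,1,1,1,1,1,1,1]'

```text
t: 88.15
eef_pos: [481.5, 141.3, 311.9]
eef_rot: [180.0, 0.0, 98.6]
wrist_force: [-0.1, 0.7, -0.1]
opening: 0.004
grip_force: 0.0
```

Run:
```python
from h import *
plan()
ims=[]
for c in ('side','wrist','scene'):
    img,K,P=snap(c,'fin_'+c+'.png'); 
    for n in ['corner0','cover','arbor','ring_gauge','oil_bottle']:
        for m in finder.mark_of(c,n)[:4]:
            print(c,n,round(m['score'],2),w(P,m['point']).round(0))
    for p in ([501,269,50],[483,-288,80]):
        u=px(K,P,np.array(p,float)).astype(int); print(c,p,u)
        if 60<=u[0]<580 and 60<=u[1]<420: ims.append(cv2.resize(img[u[1]-60:u[1]+60,u[0]-60:u[0]+60],(390,390) if len(ims)<0 else (266,266)))
print(len(ims)); n=3
while len(ims)%n: ims.append(np.zeros_like(ims[0]))
cv2.imwrite('pics/final.png',np.vstack([np.hstack(ims[i:i+n]) for i in range(0,min(len(ims),6),n)]))
```

```text
at [481.5 141.3 311.9] [1.7996e+02 4.0000e-02 9.8620e+01] open 0.4 F [-0.1  0.7 -0.1] t 88.2 j [12.  8. 87. -0. 85.  4.]
side corner0 0.96 [545. 337.  49.]
side corner0 0.88 [144. 260.  22.]
side corner0 0.85 [ 196. -241.   17.]
side corner0 0.81 [571. 221.  45.]
side cover 0.88 [ 277. -256.   20.]
side cover 0.73 [500. 268.  50.]
side cover 0.69 [221. 269.  21.]
side arbor 0.78 [ 483. -289.   20.]
side arbor 0.68 [438. 321.  51.]
side ring_gauge 0.85 [ 560. -163.    0.]
side oil_bottle 0.65 [754. 135.  -0.]
side oil_bottle 0.62 [441. 318.  51.]
side oil_bottle 0.32 [ 481. -288.   -1.]
side [501, 269, 50] [297 160]
side [483, -288, 80] [352 339]
wrist corner0 0.97 [456. 199.  52.]
wrist corner0 0.86 [136. 256.  19.]
wrist corner0 0.86 [ 356. -269.   18.]
wrist corner0 0.84 [546. 339.  49.]
wrist cover 0.9 [ 275. -260.   21.]
wrist cover 0.81 [216. 271.  18.]
wrist cover 0.61 [501. 269.  50.]
wrist cover 0.18 [437. 319.  47.]
wrist oil_bottle 0.66 [752. 127.  -2.]
wrist [501, 269, 50] [354 108]
wrist [483, -288, 80] [278 483]
scene corner0 0.98 [138. 261.  22.]
scene corner0 0.96 [ 281. -178.   19.]
scene corner0 0.93 [242. 189.  21.]
scene corner0 0.92 [302. 280.  18.]
scene cover 0.83 [222. 269.  21.]
scene cover 0.81 [504. 274.  48.]
scene cover 0.64 [ 276. -257.   18.]
scene cover 0.33 [758. 126.  -2.]
scene arbor 0.64 [ 478. -288.   20.]
scene ring_gauge 0.74 [ 558. -163.    1.]
scene ring_gauge 0.47 [ 479. -289.   20.]
scene oil_bottle 0.63 [756. 129.  -1.]
scene [501, 269, 50] [430 223]
scene [483, -288, 80] [191 246]
5
```

View pics/final.png

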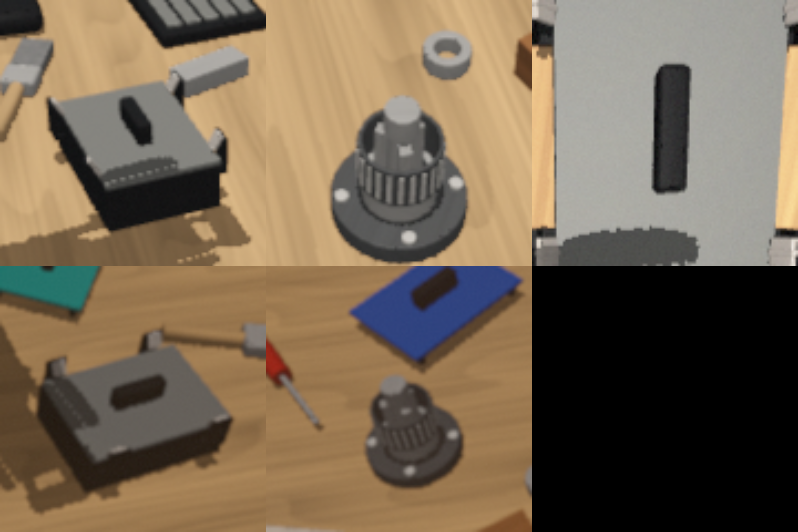

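The last picture shows the cover flat on the case under the clips, with all corners at about 50 mm. The arbor stands upright in the closed jaws, and the ring gauge and bottle are where they were. I hand the job in.

```bash
python3 -c "
from bench import manip
print(manip.finish_job())"
```

```text
the job is handed in; nothing more can be done
None
```

I handed the job in: the arbor stands clamped in the chuck, all three spares lie flat in the case, and the cover is down at home height under all four clips; I judged the sleeve's stop from its unchanged knurl position and rising torque, as its angle can't be read.

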